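# Chock and park a mower deck wheel on the sloping parts shelf

## Robot

A 6-joint arm with a two-finger parallel gripper is mounted at the origin on the work surface. World frame = base frame: x ahead of the robot, y to its left, z up, the work surface at z = 0. Lengths are in m, angles in degrees, forces in N, time in s.
With the tool pointing down it reaches from about 0.4 to 0.825 m from the base axis. Payload 7 kg.
Tool frame: the origin (TCP) lies at the very end of the fingers, on their centre line; the grasp point (between the pads) lies 19 mm behind it (r.hold_point_z is the distance from the TCP to the grasp point, in m); z points along the fingers, y is the direction in which the jaws open and shut (so a half turn about z gives the same grasp; the last joint's range is limited). The gripper opens to 88 mm and grips with 3 to 60 N. Pads are 19 mm wide; open, the fingers measure 130 mm over their backs; the gripper's body (78 mm by 193 mm) begins 47 mm behind the grasp point.
Start: joints at [80.22, 20.546, 0.682, 0, -70.136, -16.507], TCP at [0.299, 0.605, 0.227] pointing down, gripper open.
Joint ranges: [-176.03, 176.03], [-82.01, 121.73], [-58.28, 71.71], [-173.87, 95.51], [-174.79, -0.11], [-173.66, 173.66]. Speed limits (degrees/s): [136.94, 136.94, 172.46, 180, 180, 180].

## Interface

Orientations are given as [roll, pitch, yaw] about the fixed x, y, z axes, in that order (R = Rz(yaw) Ry(pitch) Rx(roll)).
In Python, from plant import r gives the robot as it stands. The module is installed in compiled form; this text tells all that it offers.
- The arm moves only by the shell command python3 -m inch 'ROWS' [FORCE]. ROWS is text: rows parted by semicolons, each of 7 numbers parted by spaces: the shift along the tool's x, y, z in m, then the turn, a rotation vector about the tool's x, y, z in rad, then the opening, from 0 (shut) to 1 (fully open). In form: tx ty tz ax ay az jaw; .... A call has 1 to 20 rows; each row shifts and turns the commanded pose from where the row before left it, along the tool's axes as they then stand; what a row does not reach is not made up. A row lasts 1/12 s, in which the tool goes at most 41.7 mm and 7.16 degrees, less where a joint would pass 70% of its speed; a pose out of reach is approached as far as the arm can. A call with a gripper value outside its range is refused whole. The fingers move at their own pace and stop on an object; FORCE is the grip in N (left out, the last holds). Time passes only in rows, so rows that do not move let the fingers close. It gives the time, the measured TCP pose, the force and the opening at its end, in the units of the state.
- r.get_state(): the state, without advancing time (a new reading comes with each control period).
- r.capture(name): name is "scene" or "top" or "wrist"; returns the picture (480x640x3 uint8, red, green, blue); there is no depth.
- r.camera_params(name): a dict with "vfov" (degrees; the focal length in pixels is half the picture's height over the tangent of half this angle, whatever the lens; pixels are square), "cx", "cy" (the principal point, pixels), "distortion" ([k1, k2, p1, p2, k3] as OpenCV has them; the pictures are not rectified), "R" (3x3) and "t" (3): a world point X has camera coordinates R X + t. Camera axes: x right, y down, z forward; pixel columns grow to the right and rows downward; lengths in m; the calibration is good to about 2 mm. A picture is of the moment at which its call begins: read the wrist's pose just before it. camera_params takes no time and is no camera call; for the wrist camera it gives the pose at the moment of the call.
- r.close_job(): hands the job in, once; it reports no verdict.
Trained networks look in the newest picture that a camera, given by its name, has taken for a name from the list of things; names that differ only in an ending like _2 or _b are one class to them, and where a whole thing is asked for, a point or a joint stands for the part that bears it (a point fixed in the world has none). Each returns a list of dicts, best first, with "p" (0 to 1); they miss things now and then, are a little off and sometimes report something else, mostly with a low value. They report only what shows in the picture. A call takes as long as a camera call. They do not tell look-alikes from the thing itself.
- r.recognise(target, camera): "xy" ([column, row] in pixels, amid what is visible of it).
The state is a dict: "time_s": time; "joints": joint angles; "qd": joint speeds; "joint_torque": joint torques, N m; "tcp_pos": TCP position; "eef_rot": TCP orientation; "contact_force": force on the tool from outside, world axes, zero at the start; "moment": the same for the moment, N m; "gripper_width": finger opening in m.
Only numpy, scipy, OpenCV 4.12 (cv2) and the standard library are available. Lean on these libraries where they do the work, as an engineer would, in place of code of your own. Each camera call takes 0.05 s, during which the arm holds its last target.

## Task

Park the black rubber wheel on the white sloping shelf so that it cannot roll away. First lift the orange chock straight off the top of the nested stack, leaving the two grey ones where they are, and set it down, not dropped, squarely on the yellow mark with its length along the mark, and let go of it; then bring the wheel from its plywood cradle, set it down tread on the shelf close up against the middle of the chock's uphill side, with its axle parallel to the chock, and only then let it go, so that it stays there resting on the chock. Do not push the other goods on the table about.

Things in the scene. Friction and masses are not known exactly. Their poses are not given: they have to be found in the camera images.
- top_chock_center (a point): Centre (half-way up) of the top chock of three, the one to use: orange upside-down channel, 120 mm long (y), 50 high, 44 wide (x) at the flat top, 65 at the foot, sides leaning 12 degrees, 220 g, same either way round. Nested 26 mm above the next one, it is free after a straight lift of 24 mm. Grip it across x by the upper 35 mm of its sides (44 to 59 mm wide), clear of the next one.
- mid_chock_center (a point): Centre, half-way up, of the middle chock of the stack, grey, same shape and axes as the top one. Leave it where it is.
- low_chock_center (a point): Centre, half-way up, of the lowest chock of the stack, grey, same shape and axes, on a black rubber mat 120 x 160 x 5 mm. Leave it where it is.
- wheel_center (a point): Centre of the wheel, y along its level axle: black tyre 80 mm in diameter, 46 wide, grey hub 48 mm in diameter, 54 wide over its flat faces, about 420 g. Starts standing on its tread on a plywood cradle board 12 mm thick, between two battens 14 mm high and 40 wide, narrower than the wheel. Gripping it from above by both hub faces, along the axle, leaves the tread free.
- mark (a point): Centre of the yellow mark (66 mm in x, 130 in y) on the top of the fixed white shelf (300 mm in x, 240 in y, no lip along its lower edge), 50 mm downhill of the shelf's middle. x points up the slope (7 degrees), away from the robot; y level; z square to the surface. A wheel resting on the chock has its centre 40 mm above the shelf and 65 mm uphill of the chock's centre, both measured along these axes.
- carton_a: Bystander: brown carton 90 x 110 x 70 mm; origin under its centre.
- carton_b: Bystander: yellow carton 100 x 70 x 50 mm; origin under its centre.
- filter: Bystander: white filter can, 70 mm in diameter, 85 mm high; origin under its centre.
- spray: Bystander: white bottle with a red cap, 56 mm in diameter, 150 mm high; origin under its centre.
- bracket: Bystander: red steel bracket lying flat, 150 x 35 mm, 6 mm thick with an upturned end 46 mm high; origin under its middle.
- wrench: Bystander: wrench lying flat along its x axis; origin under its middle.
- bin: Bystander: blue open bin 120 x 160 x 60 mm; origin under its centre.
Mind the look-alikes: they are no part of the job. What is meant by the part that bears top_chock_center is not pink or purple, and is the larger of those in its own colour.

How it is judged:
By the outcome, as a careful person would: the job done as asked, in the order asked, and still so for the second after the job is handed in, with the robot touching nothing.
It also fails if it takes over 58 s, if anything falls off the work surface, if the arm or the gripper's body presses on something with over 40 N, if the wrist force passes 120 N, or if a joint passes its speed limit or range.

## Working session

There is one attempt and no reset: what is moved stays moved. The work goes in short steps, Python scripts to look and compute and a shell command to move; the robot and the scene stay as the last step left them, time stands still between calls to the robot, and variables do not carry over. Pictures are saved under pics/ and viewed, and the job is handed in when it is done.

```bash
mkdir -p pics; ls; python3 - <<'E'
from plant import r
import cv2, json
s=r.get_state(); print(s)
for n in ("scene","top","wrist"):
    im=r.capture(n); cv2.imwrite(f"pics/a_{n}.png",im[:,:,::-1]); p=r.camera_params(n); print(n,p)
print(r.hold_point_z)
E
```

```text
pics
{'time_s': 0.0, 'joints': array([ 8.02182601e+01,  2.05924247e+01,  6.35300101e-01, -1.79826739e-02,
       -7.01372943e+01, -1.65069804e+01]), 'qd': array([ 0.04719872,  0.02412548,  0.11640541, -0.02904302, -0.00341789,
       -0.08329872]), 'joint_torque': array([ 1.68687733e-03, -5.82721066e+01,  2.93046981e+01,  6.99675232e+00,
        7.06955689e-03, -1.59748488e-04]), 'tcp_pos': array([0.29877473, 0.60474119, 0.22562985]), 'eef_rot': array([ 1.79904669e+02, -1.06215702e-02, -2.62948354e+01]), 'contact_force': array([ 0.38569332, -0.54300846,  0.24515272]), 'moment': array([ 0.05784612,  0.02621889, -0.03179345]), 'gripper_width': 0.0875916272698784}
scene {'vfov': 53.04838346581072, 'cx': 321.5692435828619, 'cy': 237.15812318346966, 'distortion': array([0.02271013, 0.        , 0.        , 0.        , 0.        ]), 'R': array([[-0.82361106,  0.56714888,  0.0026406 ],
       [ 0.34449866,  0.50396711, -0.7920466 ],
       [-0.45053912, -0.65142865, -0.61045492]]), 't': array([ 0.36121346, -0.11181106,  1.83260552])}
top {'vfov': 50.28576841218624, 'cx': 313.77607971164, 'cy': 249.50396789112608, 'distortion': array([-0.1465775,  0.       ,  0.       ,  0.       ,  0.       ]), 'R': array([[ 0.00846234, -0.99978273,  0.01904938],
       [-0.99733465, -0.00981917, -0.07229919],
       [ 0.07247053, -0.01838678, -0.99720106]]), 't': array([0.01178277, 0.44836929, 1.46021587])}
wrist {'vfov': 71.45307167555356, 'cx': 319.19403802760354, 'cy': 238.62665699828264, 'distortion': array([-0.04665829,  0.        ,  0.        ,  0.        ,  0.        ]), 'R': array([[-0.44273644, -0.89665048,  0.00153773],
       [-0.8624402 ,  0.42631248,  0.27286366],
       [-0.24531888,  0.11948049, -0.96205149]]), 't': array([ 0.67410481, -0.03322734,  0.38955289])}
0.0188
```

View pics/a_scene.png

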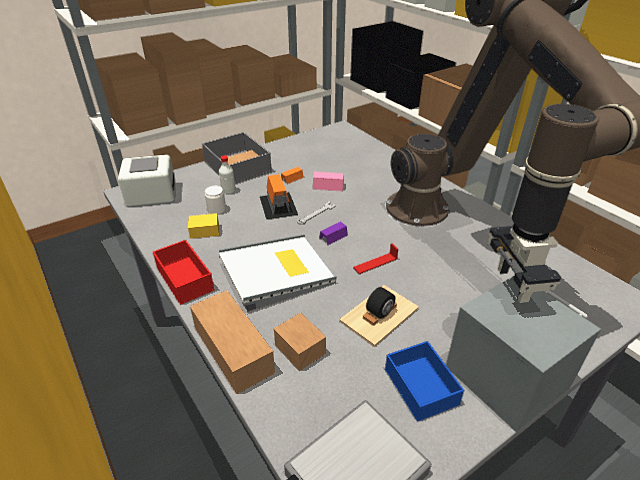

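View pics/a_top.png

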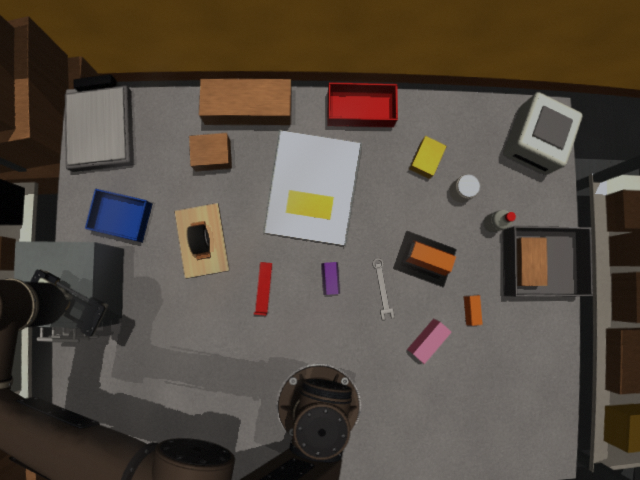

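View pics/a_wrist.png

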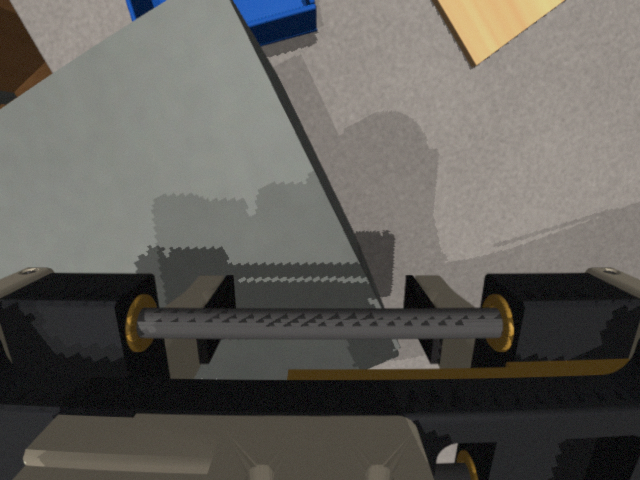

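The top view shows the orange chock at about (432,258) on its black mat, the small orange look-alike at (473,310), the wheel at (199,239) and the yellow mark at (310,205). The shelf corners are near (281,131), (360,143), (344,244) and (265,234). In the scene view the same things appear at: chock (277,188), wheel (381,302), mark (291,262).

```bash
cat > h.py <<'E'
import numpy as np, cv2
from scipy.optimize import least_squares
from scipy.spatial.transform import Rotation as Ro
def K(p):
    f=240/np.tan(np.radians(p['vfov']/2)); return np.array([[f,0,p['cx']],[0,f,p['cy']],[0,0,1.]])
def ray(p,uv):
    u=cv2.undistortPoints(np.array([[uv]],float),K(p),np.array(p['distortion']))[0,0]
    R=np.array(p['R']);t=np.array(p['t']); d=R.T@np.array([u[0],u[1],1.]); return -R.T@t, d/np.linalg.norm(d)
def onz(p,uv,z):
    c,d=ray(p,uv); return c+d*(z-c[2])/d[2]
def proj(p,X):
    X=np.atleast_2d(X).astype(float)
    return cv2.projectPoints(X,cv2.Rodrigues(np.array(p['R']))[0],np.array(p['t'],float),K(p),np.array(p['distortion']))[0][:,0]
def tri(obs):
    A=np.zeros((3,3));b=np.zeros(3);rs=[ray(p,uv) for p,uv in obs]
    for c,d in rs:
        M=np.eye(3)-np.outer(d,d);A+=M;b+=M@c
    X=np.linalg.solve(A,b); return X,[np.linalg.norm((np.eye(3)-np.outer(d,d))@(X-c)) for c,d in rs]
def Rrpy(e): return Ro.from_euler('xyz',e,degrees=True).as_matrix()
E
python3 - <<'E'
import cv2
a=cv2.imread('pics/a_scene.png');b=cv2.imread('pics/a_top.png')
def crop(im,x0,y0,w,h,k): return cv2.resize(im[y0:y0+h,x0:x0+w],None,fx=k,fy=k,interpolation=cv2.INTER_CUBIC)
import numpy as np
cv2.imwrite('pics/b1.png',np.hstack([crop(b,390,220,80,80,5),crop(a,240,160,80,80,5)]))
cv2.imwrite('pics/b2.png',np.hstack([crop(b,165,200,80,80,5),crop(a,335,275,80,80,5)]))
cv2.imwrite('pics/b3.png',np.hstack([crop(b,250,120,130,130,3),crop(a,215,220,130,130,3)]))
E
```

```text
(no output)
```

View pics/b1.png

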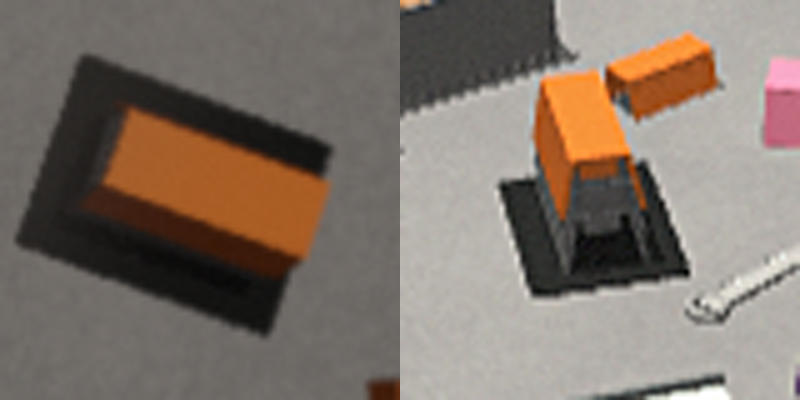

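View pics/b2.png

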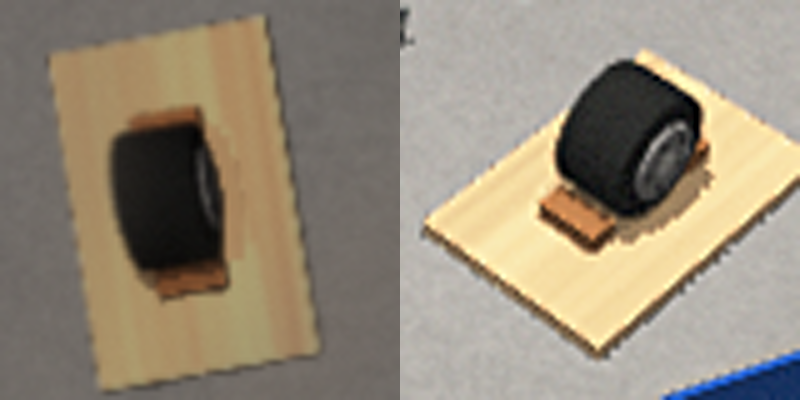

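View pics/b3.png

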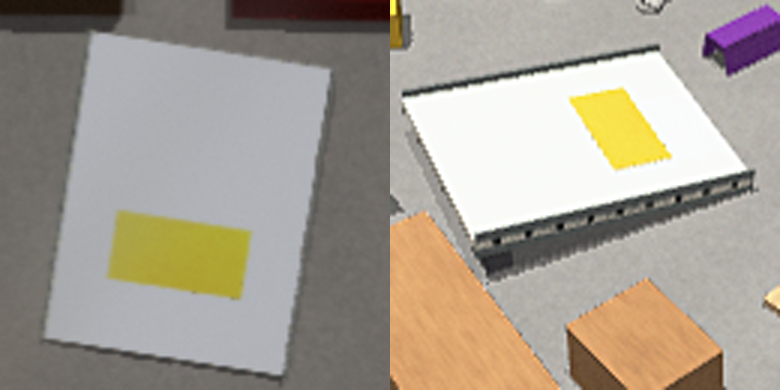

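The crops show the mark, shelf, chock and wheel clearly, and their corners can be read off. The chock's long axis runs from left to lower right in the top view. The shelf's low edge faces the robot. I'll triangulate from the two fixed cameras.

```bash
cat > m1.py <<'E'
from h import *
from plant import r
pt=r.camera_params('top');ps=r.camera_params('scene')
def cr(x0,y0,k,off): return lambda u,v:((u-off+.5)/k-.5+x0,(v+.5)/k-.5+y0)
T3=cr(250,120,3,0);S3=cr(215,220,3,390)
T={'s++':T3(90,32),'s+-':T3(331,69),'s--':T3(284,376),'s-+':T3(44,340),'m++':T3(117,210),'m+-':T3(251,231),'m--':T3(242,298),'m-+':T3(107,277)}
S={'s++':S3(478,238),'s+-':S3(402,95),'s--':S3(662,52),'s-+':S3(752,174),'m++':S3(616,169),'m+-':S3(570,97),'m--':S3(626,89),'m-+':S3(671,157)}
P={}
for k in T:
    X,e=tri([(pt,T[k]),(ps,S[k])]);P[k]=X;print(k,X.round(4),np.round(e,4))
def model(q):
    R=Rrpy([0,-q[4],q[3]]);c=q[:3]
    out={}
    for a,sa in(('+',1),('-',-1)):
        for b,sb in(('+',1),('-',-1)):
            out['m'+a+b]=c+R@[sa*.033,sb*.065,0]; out['s'+a+b]=c+R@[.05+sa*.15,sb*.12,0]
    return out
def res(q):
    m=model(q);ks=list(T);X=np.array([m[k] for k in ks])
    return np.concatenate([(proj(pt,X)-[T[k] for k in ks]).ravel(),(proj(ps,X)-[S[k] for k in ks]).ravel()])
s=least_squares(res,[*np.mean([P[k] for k in P if k[0]=='m'],0),-8,7],loss='soft_l1')
print('mark fit',s.x.round(4),'rms px',np.sqrt(np.mean(s.fun**2)))
# chock top
Tc=cr(390,220,5,0);Sc=cr(240,160,5,400)
pairs={'A':((120,106),(628,158)),} 
for nm,tv,sv in [('a',(122,106),(540,80)),('b',(330,182),(628,160)),('c',(300,262),None),('d',(103,184),None)]:
    print(nm,onz(pt,Tc(*tv),.107).round(4))
for nm,sv in [('e',(540,80)),('f',(601,73)),('g',(633,157)),('h',(574,163))]:
    print(nm,onz(ps,Sc(*sv),.107).round(4))
# mat in both
for v in [(85,55),(331,147),(268,335),(18,241)]: print('matT',onz(pt,Tc(*v),.005).round(4))
for v in [(500,182),(645,160),(690,272),(535,297)]: print('matS',onz(ps,Sc(*v),.005).round(4))
for t in ['top_chock_center','wheel_center']:
    for c in ['top','scene']: print(t,c,r.recognise(t,c))
E
python3 m1.py
```

```text
s++ [0.7882 0.1181 0.0552] [0.0005 0.0005]
s+- [ 0.7559 -0.1145  0.0575] [0.0013 0.0013]
s-- [ 0.4605 -0.0712  0.0149] [0.0023 0.0023]
s-+ [0.4952 0.1589 0.0162] [0.0007 0.0007]
m++ [0.6186 0.0902 0.035 ] [0.0003 0.0003]
m+- [ 0.5992 -0.0382  0.0343] [0.0011 0.0011]
m-- [ 0.5349 -0.0298  0.0219] [0.0023 0.0023]
m-+ [0.5558 0.0986 0.0258] [0.0008 0.0008]
mark fit [ 0.5766  0.0298  0.0288 -8.2331  7.9144] rms px 0.6195287990928701
a [ 0.4682 -0.2567  0.107 ]
b [ 0.4276 -0.3731  0.107 ]
c [ 0.3834 -0.3557  0.107 ]
d [ 0.4254 -0.2459  0.107 ]
e [ 0.4335 -0.3659  0.107 ]
f [ 0.3903 -0.349   0.107 ]
g [ 0.432  -0.2337  0.107 ]
h [ 0.471  -0.2506  0.107 ]
matT [ 0.5075 -0.257   0.005 ]
matT [ 0.4547 -0.4046  0.005 ]
matT [ 0.3435 -0.3656  0.005 ]
matT [ 0.3978 -0.2168  0.005 ]
matS [ 0.4564 -0.4024  0.005 ]
matS [ 0.3457 -0.366   0.005 ]
matS [ 0.3993 -0.2142  0.005 ]
matS [ 0.5103 -0.2512  0.005 ]
top_chock_center top [{'xy': [471.7, 311.2], 'p': 0.91}, {'xy': [428.2, 338.0], 'p': 0.81}, {'xy': [328.0, 276.4], 'p': 0.77}, {'xy': [432.0, 259.5], 'p': 0.67}]
top_chock_center scene [{'xy': [328.1, 182.9], 'p': 0.86}, {'xy': [273.6, 186.6], 'p': 0.81}, {'xy': [333.1, 231.0], 'p': 0.64}, {'xy': [292.9, 171.2], 'p': 0.63}]
wheel_center top [{'xy': [199.9, 238.5], 'p': 0.64}, {'xy': [309.5, 187.7], 'p': 0.29}]
wheel_center scene [{'xy': [378.4, 302.4], 'p': 0.64}]
```

```bash
cat >> h.py <<'E'
def plan(p0,e0,p1,e1,n,jaw=1.0):
    "constant row repeated n times from pose0 to pose1"
    R0=Rrpy(e0);R1=Rrpy(e1)
    W=Ro.from_matrix(R0.T@R1).as_rotvec();w=W/n;dR=Ro.from_rotvec(w).as_matrix()
    S=np.zeros((3,3));R=R0.copy();Rs=[]
    for k in range(n): S+=R;Rs.append(R);R=R@dR
    t=np.linalg.solve(S,np.array(p1)-np.array(p0))
    path=np.cumsum([Q@t for Q in Rs],0)+p0
    print('row',np.round(t,4),np.round(w,4),jaw,'x',n,'| mm/row %.1f deg/row %.2f'%(np.linalg.norm(t)*1e3,np.degrees(np.linalg.norm(w))))
    print(' path',path[::max(1,n//4)].round(3).tolist(),'rmin %.3f'%np.hypot(path[:,0],path[:,1]).min())
    return t,w
E
python3 - <<'E'
from h import *
from plant import r
pt=r.camera_params('top');ps=r.camera_params('scene')
def cr(x0,y0,k,off): return lambda u,v:((u-off+.5)/k-.5+x0,(v+.5)/k-.5+y0)
Tw=cr(165,200,5,0);Sw=cr(335,275,5,400)
for v in [(50,55),(265,17),(320,352),(102,391)]: print('boardT',onz(pt,Tw(*v),.012).round(4))
for v in [(640,48),(422,224),(600,348)]: print('boardS',onz(ps,Sw(*v),.012).round(4))
for v in [(201,108),(134,117),(228,288),(162,300)]: print('battenT',onz(pt,Tw(*v),.026).round(4))
print('wheel hub? T',onz(pt,Tw(207,190),.052).round(4),'S hub',onz(ps,Sw(664,160),.052).round(4))
s=r.get_state();R=Rrpy(s['eef_rot']);p=r.camera_params('wrist');Rc=np.array(p['R']);c=-Rc.T@np.array(p['t'])
print('cam in tool',R.T@(c-s['tcp_pos']),'fwd',R.T@Rc[2],'right',R.T@Rc[0])
# box top height
for uv_t,uv_s in [((122,245),(511,286))]:
    pass
E
```

```text
boardT [0.5589 0.4248 0.012 ]
boardT [0.5821 0.2981 0.012 ]
boardT [0.3867 0.2615 0.012 ]
boardT [0.3626 0.3884 0.012 ]
boardS [0.3904 0.2609 0.012 ]
boardS [0.5867 0.3022 0.012 ]
boardS [0.5605 0.4282 0.012 ]
battenT [0.5264 0.3316 0.026 ]
battenT [0.5209 0.3706 0.026 ]
battenT [0.4224 0.3133 0.026 ]
battenT [0.4151 0.3514 0.026 ]
wheel hub? T [0.4764 0.3218 0.052 ] S hub [0.469  0.3692 0.052 ]
cam in tool [ 7.42064340e-02  1.25754723e-04 -1.56926577e-01] fwd [-2.72985385e-01  3.59325605e-04  9.62018113e-01] right [ 2.28603646e-04  9.99999926e-01 -3.08642966e-04]
```

```bash
python3 -m inch '0 0 -0.025 0 0 0 1; 0 0 -0.025 0 0 0 1; 0 0 -0.025 0 0 0 1'
```

```text
time_s: 0.6
tcp_pos: [0.2989, 0.6049, 0.3021]
eef_rot: [179.9, -0.0, -26.3]
contact_force: [0.7, 0.8, 0.6]
gripper_width: 0.0881
```

The board centre comes out at about (0.472, 0.343), and the wheel at about (0.471, 0.342). Next I go to a view over the mark, then the chock.

```bash
python3 - <<'E'
from h import *
plan([.2989,.6049,.3021],[180,0,-26.3],[.588,.115,.25],[180,0,-98.2],20)
E
```

```text
row [ 0.0304 -0.0005  0.0026] [ 0.     -0.      0.0627] 1.0 x 20 | mm/row 30.5 deg/row 3.60
 path [[0.326, 0.592, 0.299], [0.449, 0.503, 0.286], [0.538, 0.38, 0.273], [0.584, 0.236, 0.26]] rmin 0.599
```

```bash
python3 -m inch '0.0304 -0.0005 0.0026 0 0 0.0627 1; 0.0304 -0.0005 0.0026 0 0 0.0627 1; 0.0304 -0.0005 0.0026 0 0 0.0627 1; 0.0304 -0.0005 0.0026 0 0 0.0627 1; 0.0304 -0.0005 0.0026 0 0 0.0627 1; 0.0304 -0.0005 0.0026 0 0 0.0627 1; 0.0304 -0.0005 0.0026 0 0 0.0627 1; 0.0304 -0.0005 0.0026 0 0 0.0627 1; 0.0304 -0.0005 0.0026 0 0 0.0627 1; 0.0304 -0.0005 0.0026 0 0 0.0627 1; 0.0304 -0.0005 0.0026 0 0 0.0627 1; 0.0304 -0.0005 0.0026 0 0 0.0627 1; 0.0304 -0.0005 0.0026 0 0 0.0627 1; 0.0304 -0.0005 0.0026 0 0 0.0627 1; 0.0304 -0.0005 0.0026 0 0 0.0627 1; 0.0304 -0.0005 0.0026 0 0 0.0627 1; 0.0304 -0.0005 0.0026 0 0 0.0627 1; 0.0304 -0.0005 0.0026 0 0 0.0627 1; 0.0304 -0.0005 0.0026 0 0 0.0627 1; 0.0304 -0.0005 0.0026 0 0 0.0627 1'; cat > snap.py <<'E'
import sys,pickle,cv2
from plant import r
n=sys.argv[1]
for cam in sys.argv[2:]:
    s=r.get_state();p=r.camera_params(cam);im=r.capture(cam)
    cv2.imwrite(f'pics/{n}_{cam}.png',im[:,:,::-1]);pickle.dump((s,p),open(f'pics/{n}_{cam}.pkl','wb'))
s=r.get_state();print(s['time_s'],s['tcp_pos'].round(4),s['eef_rot'].round(2),s['joints'].round(1),s['gripper_width'])
E
python3 snap.py c wrist
```

```text
time_s: 2.27
tcp_pos: [0.5881, 0.1135, 0.2494]
eef_rot: [-180.0, 0.0, -98.3]
contact_force: [0.6, 0.3, 0.2]
gripper_width: 0.0874
2.3167 [0.5868 0.1093 0.2491] [ 1.7993e+02 -7.0000e-02 -9.8700e+01] [ 29.3  12.5  -7.5   0.  -70.  -38. ] 0.08776436733587209
```

View pics/c_wrist.png

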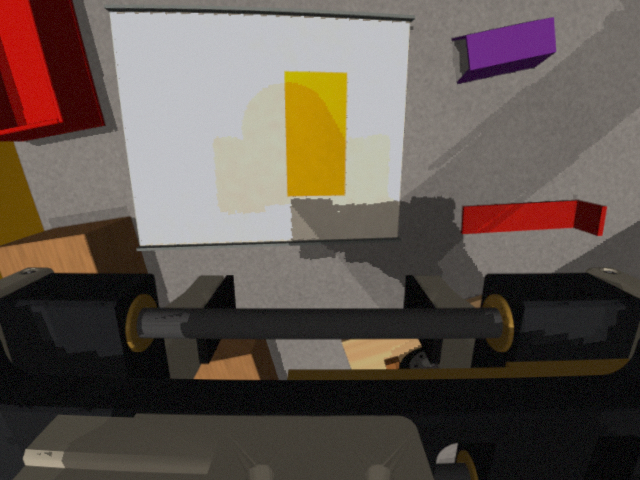

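The wrist view shows the whole shelf: white corners near (110,10), (411,18), (400,240) and (140,247). The mark runs from (285,71) to (347,196). I'll detect the corners and fit them.

```bash
python3 snap.py c2 wrist; cat > m2.py <<'E'
from h import *
import pickle,sys
def quad(mask):
    cs,_=cv2.findContours(mask.astype(np.uint8),cv2.RETR_EXTERNAL,cv2.CHAIN_APPROX_NONE)
    c=max(cs,key=cv2.contourArea)[:,0].astype(float)
    # drop hull fit
    box=cv2.approxPolyDP(cv2.convexHull(c.astype(np.int32)),0.03*cv2.arcLength(c.astype(np.int32),True),True)[:,0].astype(float)
    lines=[]
    n=len(box)
    for i in range(n):
        a,b=box[i],box[(i+1)%n];d=(b-a)/np.linalg.norm(b-a);nn=np.array([-d[1],d[0]])
        s=(c-a)@d;L=np.linalg.norm(b-a);m=(abs((c-a)@nn)<2.5)&(s>.1*L)&(s<.9*L)
        vx,vy,x,y=cv2.fitLine(c[m].astype(np.float32),cv2.DIST_HUBER,0,.01,.01).ravel();lines.append((x,y,vx,vy))
    out=[]
    for i in range(n):
        x1,y1,a1,b1=lines[i-1];x2,y2,a2,b2=lines[i]
        t=np.linalg.solve([[a1,-a2],[b1,-b2]],[x2-x1,y2-y1]);out.append((x1+t[0]*a1,y1+t[0]*b1))
    return np.array(out),cv2.contourArea(c.astype(np.int32))
def yellow(im):
    h=cv2.cvtColor(im,cv2.COLOR_BGR2HSV);return (h[...,0]>20)&(h[...,0]<34)&(h[...,1]>130)&(h[...,2]>60)
E
python3 - <<'E'
from m2 import *
s,p=pickle.load(open('pics/c2_wrist.pkl','rb'));im=cv2.imread('pics/c2_wrist.png')
m=yellow(im).copy();M=np.zeros_like(m);M[50:215,270:360]=m[50:215,270:360]
q,a=quad(M);print(q.round(1),a)
from plant import r
pt=r.camera_params('top');ps=r.camera_params('scene')
obs=[(p,q)]
for n,pp,(x0,y0,x1,y1) in [('a_top',pt,(275,180,345,230)),('a_scene',ps,(265,240,320,285))]:
    im=cv2.imread(f'pics/{n}.png');m=yellow(im);M=np.zeros_like(m);M[y0:y1,x0:x1]=m[y0:y1,x0:x1]
    q2,a=quad(M);print(n,q2.round(1),a);obs.append((pp,q2))
def model(x):
    R=Rrpy([x[5],-x[4],x[3]]);return x[:3]+np.array([[.033,.065,0],[.033,-.065,0],[-.033,-.065,0],[-.033,.065,0]])@R.T
def match(pp,q,X):
    u=proj(pp,X);return q[[np.argmin(np.linalg.norm(q-v,axis=1)) for v in u]]
x0=np.array([.5766,.0298,.0288,-8.2,7.,0])
for name,O in [('all',obs),('wrist',obs[:1]),('fixed',obs[1:])]:
    mm=[match(pp,q,model(x0)) for pp,q in O]
    f=lambda x:np.concatenate([(proj(pp,model(x))-g).ravel() for (pp,_),g in zip(O,mm)]+[[ (x[4]-7)*3,(x[5])*3]])
    sol=least_squares(f,x0);print(name,sol.x.round(4),'rms',np.sqrt(np.mean(sol.fun**2)).round(2))
    if name=='all':
        for (pp,_),g in zip(O,mm): print((proj(pp,model(sol.x))-g).mean(0).round(2))
E
```

```text
2.3667 [0.5873 0.1113 0.2495] [ 1.7996e+02 -3.0000e-02 -9.8460e+01] [ 29.4  12.6  -7.4  -0.  -70.1 -37.9] 0.08753527094600302
[[282.6  75.7]
 [344.3  77.5]
 [342.5 198.7]
 [286.5 199.1]] 7197.0
a_top [[289.7 191.2]
 [332.5 197.3]
 [329.2 218.2]
 [286.6 211.6]] 897.5
a_scene [[274.5 252.6]
 [291.9 249.7]
 [307.9 271.6]
 [289.4 275.4]] 452.0
all [ 0.5798  0.0305  0.0276 -8.4816  7.0379  0.1158] rms 0.92
[ 0.45 -0.27]
[-0.33 -0.88]
[-0.21  0.77]
wrist [ 5.8040e-01  3.0600e-02  2.4300e-02 -8.5529e+00  7.0065e+00  1.2000e-03] rms 0.36
fixed [ 0.5775  0.029   0.0281 -8.2756  7.0187  0.0846] rms 0.82
```

```bash
python3 -m inch '0.025 0 -0.02 0 0 0 1; 0.025 0 -0.02 0 0 0 1; 0 0 -0.02 0 0 0 1; 0 0 0 0 0 0 1; 0 0 0 0 0 0 1; 0 0 0 0 0 0 1'; python3 snap.py d wrist; python3 - <<'E'
from m2 import *
from plant import r
O=[]
x0=np.array([.5798,.0305,.0276,-8.48,7.,0])
def model(x):
    R=Rrpy([x[5],-x[4],x[3]]);return x[:3]+np.array([[.033,.065,0],[.033,-.065,0],[-.033,-.065,0],[-.033,.065,0]])@R.T
for n in ['c_wrist','c2_wrist','d_wrist','a_top','a_scene']:
    if n[0]=='a': p=r.camera_params(n[2:])
    else: s,p=pickle.load(open(f'pics/{n}.pkl','rb'))
    im=cv2.imread(f'pics/{n}.png');m=yellow(im);M=np.zeros_like(m);u=proj(p,model(x0));a=(u.min(0)-12).astype(int);b=(u.max(0)+12).astype(int)
    M[a[1]:b[1],a[0]:b[0]]=m[a[1]:b[1],a[0]:b[0]];q,_=quad(M);g=q[[np.argmin(np.linalg.norm(q-v,axis=1)) for v in u]];O.append((n,p,g));print(n,g.round(1).tolist())
def fit(O):
    f=lambda x:np.concatenate([(proj(p,model(x))-g).ravel() for _,p,g in O]+[[(x[4]-7)*3,x[5]*3]])
    s=least_squares(f,x0);print([o[0] for o in O],s.x.round(4),'rms',np.sqrt(np.mean(s.fun**2)).round(2));return s.x
for sel in ([0,1,2],[1,2],[2],[0,1,2,3,4],[2,3,4]): fit([O[i] for i in sel])
E
```

```text
time_s: 2.87
tcp_pos: [0.5807, 0.0659, 0.3091]
eef_rot: [180.0, 0.0, -98.1]
contact_force: [0.7, 0.4, 0.0]
gripper_width: 0.0874
2.9167 [0.5805 0.0659 0.3086] [ 1.7993e+02 -2.0000e-02 -9.8100e+01] [ 25.6   9.7  -3.4  -0.  -77.  -33.7] 0.08756404590585906
c_wrist [[287.29998779296875, 195.0], [284.3999938964844, 72.0], [346.3999938964844, 72.0], [343.3999938964844, 195.0]]
c2_wrist [[286.5, 199.10000610351562], [282.6000061035156, 75.69999694824219], [344.29998779296875, 77.5], [342.5, 198.6999969482422]]
d_wrist [[292.29998779296875, 224.1999969482422], [290.3999938964844, 123.5], [341.3999938964844, 124.19999694824219], [339.29998779296875, 223.10000610351562]]
a_top [[289.70001220703125, 191.1999969482422], [332.5, 197.3000030517578], [329.20001220703125, 218.1999969482422], [286.6000061035156, 211.60000610351562]]
a_scene [[289.3999938964844, 275.3999938964844], [274.5, 252.60000610351562], [291.8999938964844, 249.6999969482422], [307.8999938964844, 271.6000061035156]]
['c_wrist', 'c2_wrist', 'd_wrist'] [ 0.5804  0.0308  0.0239 -8.4341  6.9981 -0.0271] rms 0.49
['c2_wrist', 'd_wrist'] [ 0.5804  0.0309  0.0235 -8.4701  7.0179 -0.0119] rms 0.45
['d_wrist'] [ 5.8030e-01  3.1500e-02  2.0100e-02 -8.3532e+00  7.0075e+00  4.4000e-03] rms 0.25
['c_wrist', 'c2_wrist', 'd_wrist', 'a_top', 'a_scene'] [ 0.5801  0.0307  0.0263 -8.4179  7.0349  0.0911] rms 0.85
['d_wrist', 'a_top', 'a_scene'] [ 0.5795  0.0306  0.0278 -8.3139  7.0404  0.0818] rms 0.94
```

View pics/d_wrist.png

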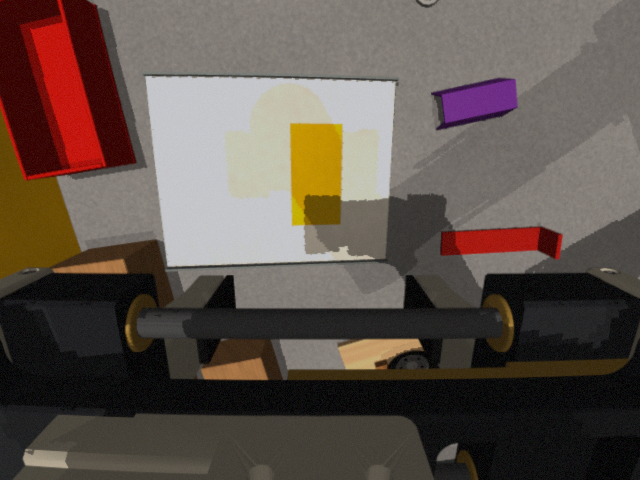

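The second view has the mark at about (290–341, 124–224). The mark fit is (0.580, 0.031, ~0.026), yaw -8.4°, so the height is uncertain by about 2 mm. Next, a view of the chock.

```bash
python3 - <<'E'
from h import *
plan([.5805,.0659,.3088],[180,0,-98.2],[.452,-.235,.27],[180,0,-110],10)
E
```

```text
row [0.0323 0.0055 0.0039] [-0.     -0.      0.0206] 1.0 x 10 | mm/row 33.0 deg/row 1.18
 path [[0.57, 0.035, 0.305], [0.548, -0.027, 0.297], [0.524, -0.088, 0.289], [0.497, -0.148, 0.282], [0.468, -0.206, 0.274]] rmin 0.509
```

```bash
python3 -m inch '0.0323 0.0055 0.0039 0 0 0.0206 1; 0.0323 0.0055 0.0039 0 0 0.0206 1; 0.0323 0.0055 0.0039 0 0 0.0206 1; 0.0323 0.0055 0.0039 0 0 0.0206 1; 0.0323 0.0055 0.0039 0 0 0.0206 1; 0.0323 0.0055 0.0039 0 0 0.0206 1; 0.0323 0.0055 0.0039 0 0 0.0206 1; 0.0323 0.0055 0.0039 0 0 0.0206 1; 0.0323 0.0055 0.0039 0 0 0.0206 1; 0.0323 0.0055 0.0039 0 0 0.0206 1; 0 0 0 0 0 0 1; 0 0 0 0 0 0 1; 0 0 0 0 0 0 1; 0 0 0 0 0 0 1'; python3 snap.py e wrist
```

```text
time_s: 4.08
tcp_pos: [0.453, -0.2346, 0.2702]
eef_rot: [180.0, -0.0, -109.9]
contact_force: [0.4, 0.5, -0.1]
gripper_width: 0.0878
4.1333 [ 0.4531 -0.2345  0.2703] [ 179.98    0.   -109.85] [ -5.3   3.3 -15.7  -0.  -71.  -14.6] 0.08764830876014808
```

View pics/e_wrist.png

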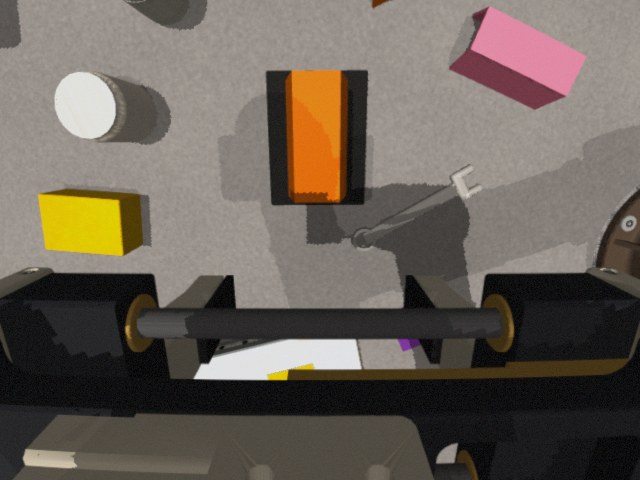

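```bash
python3 - <<'E'
import cv2
im=cv2.imread('pics/e_wrist.png');cv2.imwrite('pics/e1.png',cv2.resize(im[60:215,255:380],None,fx=3.8,fy=3.8,interpolation=cv2.INTER_CUBIC))
E
```

```text
(no output)
```

View pics/e1.png

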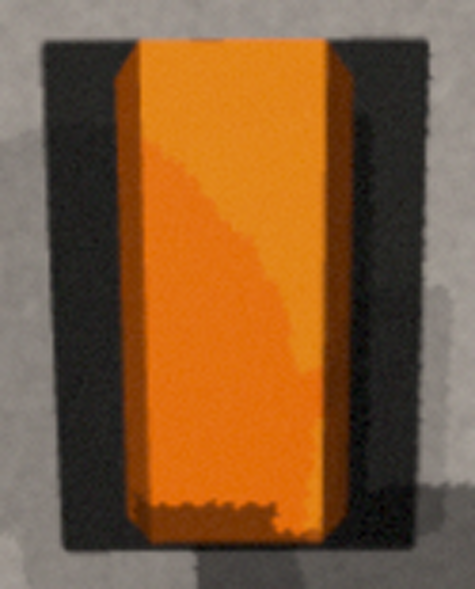

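The crop shows the top face corners at crop (139,40), (328,40), (322,541) and (151,542), with the side faces visible on both sides, so the view is centred over the chock. I'll fit the pose together with the fixed cameras.

```bash
python3 - <<'E'
from h import *
import pickle
from plant import r
pt=r.camera_params('top');ps=r.camera_params('scene');_,pw=pickle.load(open('pics/e_wrist.pkl','rb'))
def cr(x0,y0,k,off): return lambda u,v:((u-off+.5)/k-.5+x0,(v+.5)/k-.5+y0)
W=cr(255,60,3.8,0);Tc=cr(390,220,5,0);Sc=cr(240,160,5,400)
O=[('w',pw,[W(139,40),W(328,40),W(322,541),W(151,542)]),('t',pt,[Tc(122,106),Tc(330,182),Tc(300,262),Tc(103,184)]),('s',ps,[Sc(540,78),Sc(601,72),Sc(633,157),Sc(574,163)])]
def model(x):
    a=np.radians(x[3]);R=np.array([[np.cos(a),-np.sin(a),0],[np.sin(a),np.cos(a),0],[0,0,1]])
    return x[:3]+np.array([[.022,.06,0],[.022,-.06,0],[-.022,-.06,0],[-.022,.06,0]])@R.T
x0=np.array([.428,-.305,.107,-20.])
G=[]
for n,p,q in O:
    q=np.array(q);u=proj(p,model(x0));G.append((n,p,q[[np.argmin(np.linalg.norm(q-v,axis=1)) for v in u]]))
for sel in ([0],[0,1],[0,2],[1,2],[0,1,2]):
    g=[G[i] for i in sel]
    s=least_squares(lambda x:np.concatenate([(proj(p,model(x))-q).ravel() for _,p,q in g]),x0);print([a[0] for a in g],s.x.round(4),'rms',np.sqrt(np.mean(s.fun**2)).round(2))
X,e=tri([(G[0][1],G[0][2].mean(0)),(G[1][1],G[1][2].mean(0)),(G[2][1],G[2][2].mean(0))]);print('tri',X.round(4),e)
E
```

```text
['w'] [  0.4291  -0.3097   0.1014 -19.6304] rms 0.22
['w', 't'] [  0.4289  -0.3097   0.1008 -19.6308] rms 0.62
['w', 's'] [  0.429   -0.3096   0.1015 -19.5796] rms 0.46
['t', 's'] [  0.4265  -0.3093   0.1012 -19.5399] rms 0.47
['w', 't', 's'] [  0.4288  -0.3096   0.1012 -19.5868] rms 0.6
tri [ 0.4269 -0.3107  0.0992] [np.float64(0.0020398975196462697), np.float64(0.0011051196775312016), np.float64(0.0012640849507177105)]
```

```bash
python3 - <<'E'
from h import *
import pickle
from plant import r
pt=r.camera_params('top');ps=r.camera_params('scene');_,pw=pickle.load(open('pics/e_wrist.pkl','rb'))
def cr(x0,y0,k,off): return lambda u,v:((u-off+.5)/k-.5+x0,(v+.5)/k-.5+y0)
W=cr(255,60,3.8,0);Tc=cr(390,220,5,0);Sc=cr(240,160,5,400)
# order: (+x,+y),(+x,-y),(-x,-y),(-x,+y)
w=[W(65,549),W(42,40),W(428,40),W(412,549)]
t=[Tc(85,55),Tc(331,147),Tc(268,335),Tc(18,241)]
s=[Sc(535,297),Sc(500,182),Sc(645,160),Sc(690,272)]
for a,b,c in zip(w,t,s):
    print(tri([(pw,a),(pt,b),(ps,c)])[0].round(4), onz(pw,a,.005).round(4),onz(pt,b,.005).round(4),onz(ps,c,.005).round(4))
plan([.4531,-.2345,.2703],[180,0,-109.85],[.429,-.3097,.15],[180,0,-109.6],5)
E
```

```text
[ 0.509  -0.2559  0.0025] [ 0.5105 -0.2555  0.005 ] [ 0.5075 -0.257   0.005 ] [ 0.5103 -0.2512  0.005 ]
[ 0.4562 -0.4046  0.0039] [ 0.4583 -0.4045  0.005 ] [ 0.4547 -0.4046  0.005 ] [ 0.4564 -0.4024  0.005 ]
[ 0.3455 -0.3652  0.0049] [ 0.3471 -0.3643  0.005 ] [ 0.3435 -0.3656  0.005 ] [ 0.3457 -0.366   0.005 ]
[ 0.3989 -0.2161  0.0039] [ 0.4006 -0.2158  0.005 ] [ 0.3978 -0.2168  0.005 ] [ 0.3993 -0.2142  0.005 ]
row [ 0.0158 -0.0005  0.0241] [ 0.      0.     -0.0009] 1.0 x 5 | mm/row 28.8 deg/row 0.05
 path [[0.448, -0.25, 0.246], [0.443, -0.265, 0.222], [0.439, -0.28, 0.198], [0.434, -0.295, 0.174], [0.429, -0.31, 0.15]] rmin 0.513
```

The mat centre from the wrist camera is (0.4291, -0.310), which agrees with the chock centre. The top measures about 0.102, against 0.107 by the text, and a grasp with TCP near 0.075 suits either. I'm descending.

```bash
python3 -m inch '0.0158 -0.0005 0.0241 0 0 -0.0009 1; 0.0158 -0.0005 0.0241 0 0 -0.0009 1; 0.0158 -0.0005 0.0241 0 0 -0.0009 1; 0.0158 -0.0005 0.0241 0 0 -0.0009 1; 0.0158 -0.0005 0.0241 0 0 -0.0009 1; 0 0 0 0 0 0 1; 0 0 0 0 0 0 1; 0 0 0 0 0 0 1'; python3 snap.py f wrist
```

```text
time_s: 4.8
tcp_pos: [0.4291, -0.3102, 0.1507]
eef_rot: [-180.0, -0.0, -109.6]
contact_force: [-0.2, 0.0, 0.3]
gripper_width: 0.0878
4.85 [ 0.4294 -0.3102  0.1512] [-1.799e+02 -1.000e-02 -1.096e+02] [-14.6  10.5 -23.7   0.  -55.6  -5. ] 0.0875102525736602
```

View pics/f_wrist.png

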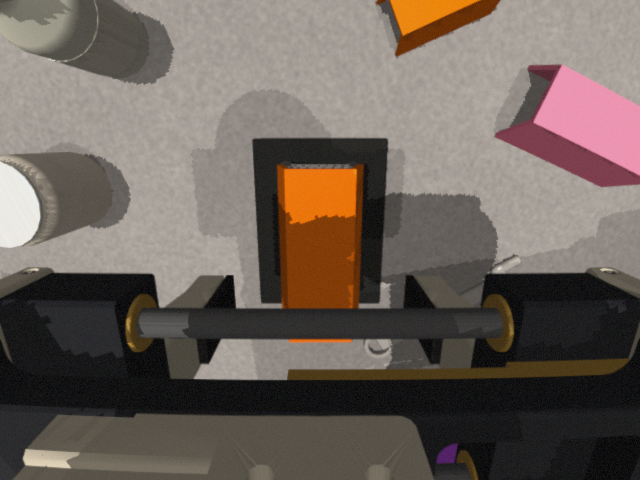

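The chock lies centred between the fingers (columns 281–360, centre 320). I'll descend to TCP z ≈ 0.075 and close.

```bash
python3 -m inch '0 0 0.025 0 0 0 1; 0 0 0.025 0 0 0 1; 0 0 0.015 0 0 0 1; 0 0 0.011 0 0 0 1; 0 0 0 0 0 0 1; 0 0 0 0 0 0 1; 0 0 0 0 0 0 0.3; 0 0 0 0 0 0 0.3; 0 0 0 0 0 0 0.3; 0 0 0 0 0 0 0.3; 0 0 0 0 0 0 0.3; 0 0 0 0 0 0 0.3' 25; python3 snap.py g wrist
```

```text
time_s: 5.85
tcp_pos: [0.4283, -0.3107, 0.0744]
eef_rot: [-180.0, 0.0, -109.7]
contact_force: [0.5, -0.4, 1.1]
gripper_width: 0.0549
5.9 [ 0.4284 -0.3107  0.0743] [-179.96    0.   -109.68] [-14.7  15.7 -28.9   0.  -45.4  -5. ] 0.0548779055676034
```

View pics/g_wrist.png

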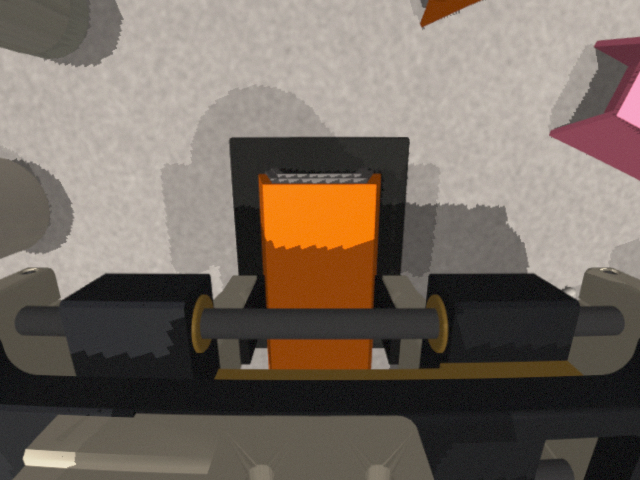

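The jaws have closed on the chock at 54.9 mm opening, symmetrically. I'll lift straight and look again.

```bash
python3 -m inch '0 0 0 0 0 0 0.3; 0 0 -0.004 0 0 0 0.3; 0 0 -0.008 0 0 0 0.3; 0 0 -0.012 0 0 0 0.3; 0 0 -0.015 0 0 0 0.3; 0 0 -0.02 0 0 0 0.3; 0 0 -0.025 0 0 0 0.3; 0 0 -0.025 0 0 0 0.3; 0 0 -0.025 0 0 0 0.3; 0 0 0 0 0 0 0.3; 0 0 0 0 0 0 0.3' 30; python3 snap.py h wrist scene top; python3 - <<'E'
import cv2,numpy as np
a=cv2.imread('pics/h_wrist.png');b=cv2.imread('pics/h_scene.png')
cv2.imwrite('pics/h1.png',np.hstack([a[90:390,120:520],cv2.resize(b[120:270,200:400],None,fx=2,fy=2)]))
E
```

```text
time_s: 6.82
tcp_pos: [0.4286, -0.3106, 0.2098]
eef_rot: [-179.8, 0.0, -109.7]
contact_force: [-0.4, -0.1, -3.4]
gripper_width: 0.0547
6.9667 [ 0.4272 -0.3101  0.2071] [ 1.7988e+02  2.0000e-02 -1.0970e+02] [-14.7   7.6 -19.3  -0.  -63.2  -5. ] 0.054653489705511836
```

View pics/h1.png

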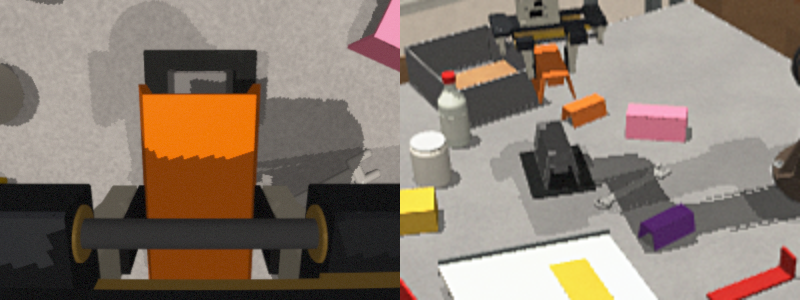

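The scene view shows the orange chock in the gripper and the two grey ones still stacked on their mat. Next I measure the chock relative to the tool from the wrist picture.

```bash
python3 - <<'E'
import cv2,numpy as np
a=cv2.imread('pics/h_wrist.png')
cv2.imwrite('pics/h2.png',cv2.resize(a[165:215,240:400],None,fx=5,fy=5,interpolation=cv2.INTER_CUBIC))
E
```

```text
(no output)
```

View pics/h2.png

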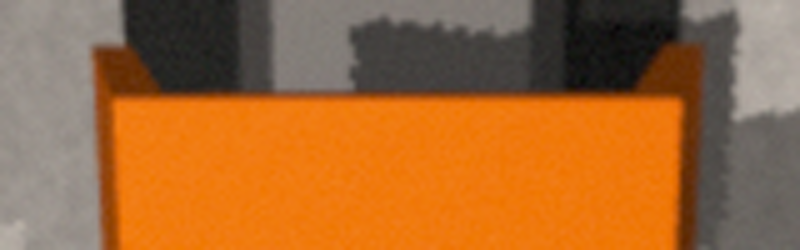

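```bash
python3 - <<'E'
from h import *
import pickle
s,p=pickle.load(open('pics/h_wrist.pkl','rb'));
# camera fixed in tool frame: use nominal mount from first reading
c=np.array([.0742,.0001,-.1569]);f=np.array([-.27299,.00036,.96202]);x=np.array([.00023,1,-.00031]);y=np.cross(f,x)
Rt=np.array([x,y,f])
q={'R':Rt,'t':-Rt@c,'vfov':p['vfov'],'cx':p['cx'],'cy':p['cy'],'distortion':p['distortion']}
g=np.array([(262.2,184.2),(376.6,184.2),(380.7,173.7),(258.9,174.1)])
def mod(v):  # tx,ty,ztop, yaw, pitch(about tool y), roll
    R=Rrpy([v[5],v[4],v[3]]);
    return v[:3]+np.array([[.06,-.022,0],[.06,.022,0],[.06,.0325,.05],[.06,-.0325,.05]])@R.T
for fixx in (None,-.0012,0):
    fun=lambda v:np.concatenate([(proj(q,mod(v))-g).ravel(),[v[3]*2,v[4]*2,v[5]*2]]+([] if fixx is None else [[(v[0]-fixx)*3000]]))
    sol=least_squares(fun,[0,0,-.03,0,0,0]);print(fixx,sol.x.round(4),np.sqrt(np.mean(sol.fun**2)).round(2))
E
```

```text
None [-0.0007  0.0003 -0.0277 -0.0659 -0.1615 -0.1361] 0.25
-0.0012 [-0.0009  0.0003 -0.0271 -0.0657 -0.0502 -0.1359] 0.4
0 [-4.000e-04  3.000e-04 -2.850e-02 -6.620e-02 -3.270e-01 -1.363e-01] 0.53
```

```bash
cat > tgt.py <<'E'
from h import *
M=np.array([.5803,.0309,.0265]);YAW=-8.4
def shelf(yaw=YAW): return Rrpy([0,-7,yaw])
def chock_pose(h,M=M,yaw=YAW,off=(-.0008,.0003,.022)):
    R=shelf(yaw);Rt=np.column_stack([-R[:,1],-R[:,0],-R[:,2]])
    p=M+R[:,2]*h-Rt@np.array(off);e=Ro.from_matrix(Rt).as_euler('xyz',degrees=True);return p,e
E
python3 - <<'E'
from tgt import *
from plant import r
s=r.get_state();print(s['tcp_pos'],s['eef_rot'],s['contact_force'],s['gripper_width'])
p,e=chock_pose(.06);print(p,e);plan(s['tcp_pos'],s['eef_rot'],p,e,14,.3)
E
```

```text
[ 0.42722156 -0.3101453   0.20705474] [ 1.79883919e+02  1.73132944e-02 -1.09697722e+02] [ 0.09779163 -0.82370374 -2.66811941] 0.054653489705511836
[0.57059162 0.03152493 0.10792535] [-173.     0.   -98.4]
row [-0.0262 -0.0034  0.0073] [ 0.0088 -0.0008 -0.0141] 0.3 x 14 | mm/row 27.4 deg/row 0.95
 path [[0.439, -0.287, 0.2], [0.474, -0.215, 0.178], [0.506, -0.142, 0.157], [0.535, -0.069, 0.136], [0.562, 0.006, 0.115]] rmin 0.520
```

```bash
python3 -m inch '-0.0262 -0.0034 0.0073 0.0088 -0.0008 -0.0141 0.3; -0.0262 -0.0034 0.0073 0.0088 -0.0008 -0.0141 0.3; -0.0262 -0.0034 0.0073 0.0088 -0.0008 -0.0141 0.3; -0.0262 -0.0034 0.0073 0.0088 -0.0008 -0.0141 0.3; -0.0262 -0.0034 0.0073 0.0088 -0.0008 -0.0141 0.3; -0.0262 -0.0034 0.0073 0.0088 -0.0008 -0.0141 0.3; -0.0262 -0.0034 0.0073 0.0088 -0.0008 -0.0141 0.3; -0.0262 -0.0034 0.0073 0.0088 -0.0008 -0.0141 0.3; -0.0262 -0.0034 0.0073 0.0088 -0.0008 -0.0141 0.3; -0.0262 -0.0034 0.0073 0.0088 -0.0008 -0.0141 0.3; -0.0262 -0.0034 0.0073 0.0088 -0.0008 -0.0141 0.3; -0.0262 -0.0034 0.0073 0.0088 -0.0008 -0.0141 0.3; -0.0262 -0.0034 0.0073 0.0088 -0.0008 -0.0141 0.3; -0.0262 -0.0034 0.0073 0.0088 -0.0008 -0.0141 0.3; 0 0 0 0 0 0 0.3; 0 0 0 0 0 0 0.3; 0 0 0 0 0 0 0.3'; python3 snap.py i wrist scene; python3 - <<'E'
from tgt import *
from plant import r
s=r.get_state();p,e=chock_pose(.06);R=shelf();print('err in shelf axes',R.T@(s['tcp_pos']-p), s['eef_rot']-e,s['contact_force'])
E
```

```text
time_s: 8.38
tcp_pos: [0.5701, 0.0309, 0.1083]
eef_rot: [-173.1, -0.1, -98.3]
contact_force: [0.2, 0.5, -2.1]
gripper_width: 0.0548
8.4833 [0.5705 0.0304 0.109 ] [-1.7298e+02 -8.0000e-02 -9.8410e+01] [ 25.4  13.1 -29.7   6.  -41.5 -38.1] 0.054741012991986346
err in shelf axes [ 0.00021191 -0.00109611  0.00110645] [ 0.02378011 -0.08487704 -0.01094911] [-0.26282161 -0.28111576 -2.64021141]
```

View pics/i_wrist.png

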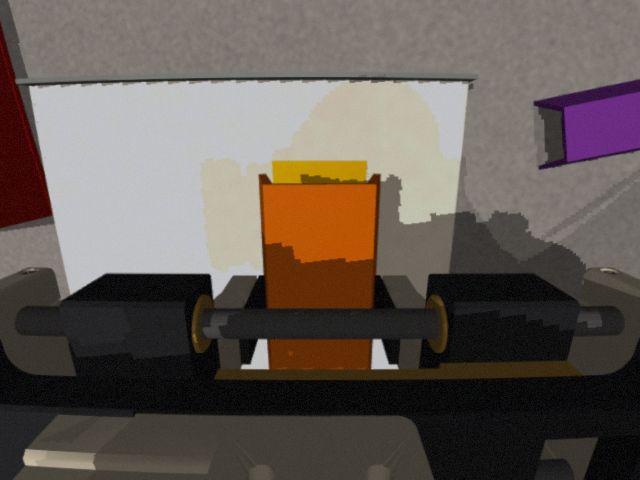

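The wrist view shows the mark's far edge at row 161, columns 273–367, beneath the chock's far end, whose foot spans 259–381. Both are centred at column 320. I'll check this numerically before setting down.

```bash
python3 - <<'E'
import cv2
a=cv2.imread('pics/i_wrist.png')
cv2.imwrite('pics/i2.png',cv2.resize(a[145:205,240:400],None,fx=5,fy=5,interpolation=cv2.INTER_CUBIC))
from tgt import *
import pickle
s,p=pickle.load(open('pics/i_wrist.pkl','rb'))
R=shelf();X=M+np.array([[-.033,-.065,0],[.033,-.065,0],[0,-.065,0],[-.1,-.12,0],[.2,-.12,0]])@R.T
print(proj(p,X).round(1))
E
```

```text
[[366.7 160.1]
 [272.6 159.9]
 [319.7 159.9]
 [469.3  77.2]
 [ 29.2  81.2]]
```

View pics/i2.png

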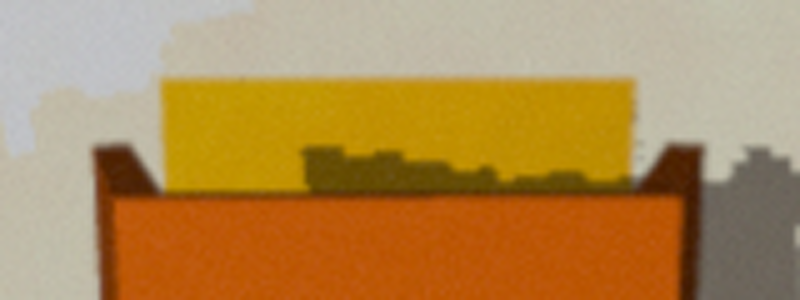

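```bash
python3 -m inch '-0.0004 0 0.015 0 0 0 0.3; -0.0004 0 0.015 0 0 0 0.3; 0 0 0.012 0 0 0 0.3; 0 0 0.008 0 0 0 0.3; 0 0 0 0 0 0 0.3; 0 0 0 0 0 0 0.3'; python3 -m inch '0 0 0.0025 0 0 0 0.3; 0 0 0.0025 0 0 0 0.3; 0 0 0 0 0 0 0.3'
```

```text
time_s: 8.98
tcp_pos: [0.577, 0.0304, 0.0597]
eef_rot: [-173.0, -0.1, -98.4]
contact_force: [0.3, -0.6, -1.8]
gripper_width: 0.0547
time_s: 9.23
tcp_pos: [0.5779, 0.031, 0.055]
eef_rot: [-172.9, -0.0, -98.4]
contact_force: [0.2, 0.1, -2.4]
gripper_width: 0.0547
```

```bash
python3 -m inch '0 0 0.0015 0 0 0 0.3; 0 0 0.0015 0 0 0 0.3; 0 0 0 0 0 0 0.3'; python3 -m inch '0 0 0.001 0 0 0 0.3; 0 0 0 0 0 0 0.3';python3 -m inch '0 0 0.001 0 0 0 0.3; 0 0 0 0 0 0 0.3'
```

```text
time_s: 9.48
tcp_pos: [0.5781, 0.0309, 0.0517]
eef_rot: [-172.9, -0.1, -98.4]
contact_force: [0.3, 0.2, -2.2]
gripper_width: 0.0547
time_s: 9.65
tcp_pos: [0.5783, 0.0309, 0.0512]
eef_rot: [-172.9, -0.1, -98.3]
contact_force: [-3.2, -0.3, 2.2]
gripper_width: 0.0546
time_s: 9.82
tcp_pos: [0.5784, 0.0309, 0.0511]
eef_rot: [-172.9, -0.1, -98.3]
contact_force: [-7.4, 1.8, 12.1]
gripper_width: 0.0545
```

Contact came at TCP z ≈ 0.0512. I'll ease off 1 mm, open, and look.

```bash
python3 -m inch '0 0 -0.0008 0 0 0 0.3; 0 0 0 0 0 0 0.3'; python3 snap.py j scene; python3 -m inch '0 0 0 0 0 0 0.75; 0 0 0 0 0 0 0.85; 0 0 0 0 0 0 1; 0 0 0 0 0 0 1; 0 0 0 0 0 0 1'; python3 snap.py j wrist;python3 -m inch '0 0 -0.01 0 0 0 1; 0 0 -0.02 0 0 0 1; 0 0 -0.03 0 0 0 1; 0 0 -0.03 0 0 0 1; 0.02 0 -0.03 0 0 0 1;  0 0 0 0 0 0 1;  0 0 0 0 0 0 1'; python3 snap.py k wrist scene top;python3 - <<'E'
import cv2,numpy as np
a=cv2.imread('pics/j_wrist.png')[140:380,220:420];b=cv2.imread('pics/k_scene.png')[220:320,200:350];c=cv2.imread('pics/k_wrist.png')[0:300,100:500]
cv2.imwrite('pics/k1.png',np.hstack([cv2.resize(a,(333,400)),cv2.resize(b,(467,400))[:, :]]));cv2.imwrite('pics/k2.png',cv2.resize(c,(800,600)))
E
```

```text
time_s: 9.98
tcp_pos: [0.5784, 0.0309, 0.0512]
eef_rot: [-172.9, -0.0, -98.4]
contact_force: [-3.8, 1.1, 5.7]
gripper_width: 0.0545
10.0333 [0.5785 0.0309 0.0512] [-1.7289e+02 -5.0000e-02 -9.8350e+01] [ 25.   18.1 -32.7   7.2 -33.5 -39.1] 0.0543068735747008
time_s: 10.45
tcp_pos: [0.5784, 0.0309, 0.0505]
eef_rot: [-172.9, -0.1, -98.4]
contact_force: [-0.6, -0.6, -0.0]
gripper_width: 0.0825
10.5 [0.5784 0.0309 0.0505] [-1.7293e+02 -6.0000e-02 -9.8360e+01] [ 25.   18.2 -32.7   7.1 -33.4 -39.1] 0.08457594012178203
time_s: 11.08
tcp_pos: [0.5616, 0.0133, 0.1727]
eef_rot: [-172.7, 0.1, -98.4]
contact_force: [-0.6, -0.3, -0.2]
gripper_width: 0.0877
11.2333 [0.5603 0.0133 0.1692] [-1.7298e+02 -7.0000e-02 -9.8380e+01] [ 24.1   8.3 -26.3   5.  -49.6 -35.5] 0.0874219143871555
```

View pics/k1.png

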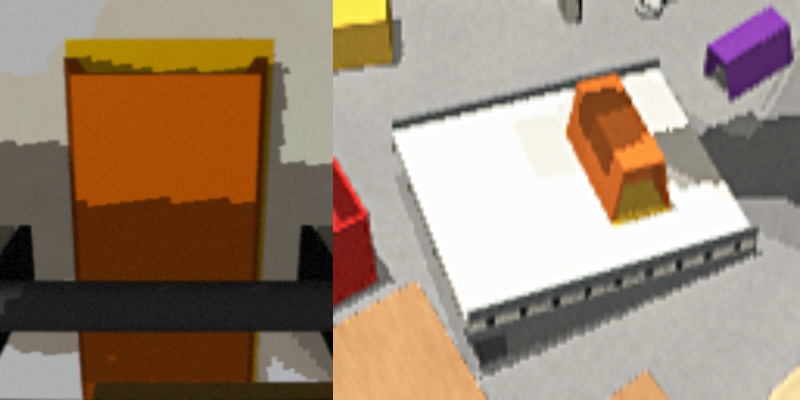

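View pics/k2.png

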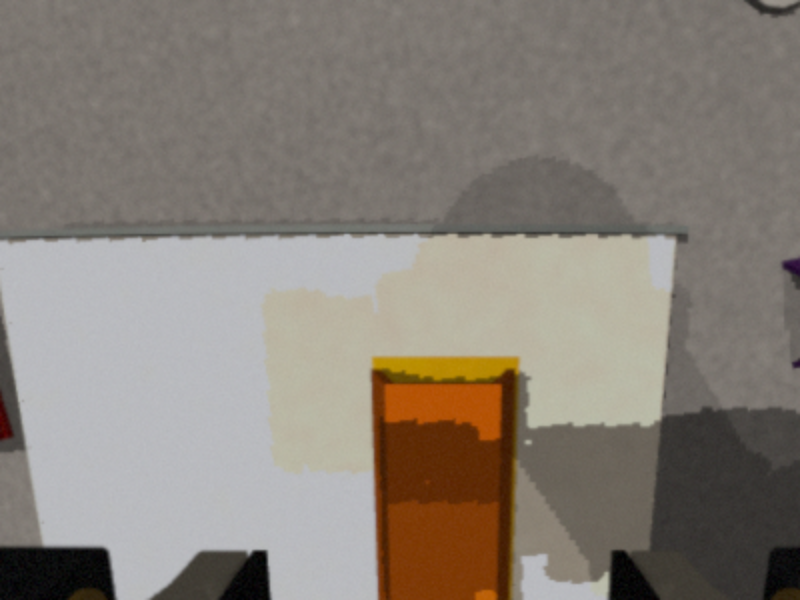

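The chock stands on the mark. Only thin slivers of yellow show: about 5 mm at the far end, and less than 1 mm along the downhill side. The chock is free. The scene view also shows it squarely on the mark. On to the wheel.

```bash
python3 - <<'E'
from h import *
from plant import r
s=r.get_state();print(s['tcp_pos'],s['eef_rot'])
plan(s['tcp_pos'],s['eef_rot'],[.402,.329,.25],[180,0,10.5],18)
plan(s['tcp_pos'],s['eef_rot'],[.402,.329,.25],[180,0,10.5],20)
E
```

```text
[0.56028588 0.01326088 0.16924215] [-1.72975885e+02 -7.20721583e-02 -9.83753771e+01]
row [-0.0218 -0.0068 -0.0045] [-0.0046 -0.0065 -0.1054] 1.0 x 18 | mm/row 23.2 deg/row 6.06
 path [[0.57, 0.034, 0.175], [0.584, 0.123, 0.194], [0.561, 0.211, 0.212], [0.505, 0.282, 0.229], [0.424, 0.324, 0.246]] rmin 0.519
row [-0.0196 -0.0062 -0.0041] [-0.0041 -0.0059 -0.0949] 1.0 x 20 | mm/row 20.9 deg/row 5.45
 path [[0.569, 0.032, 0.174], [0.583, 0.132, 0.196], [0.551, 0.229, 0.216], [0.479, 0.3, 0.234]] rmin 0.519
```

```bash
python3 -m inch '-0.0196 -0.0062 -0.0041 -0.0041 -0.0059 -0.0949 1; -0.0196 -0.0062 -0.0041 -0.0041 -0.0059 -0.0949 1; -0.0196 -0.0062 -0.0041 -0.0041 -0.0059 -0.0949 1; -0.0196 -0.0062 -0.0041 -0.0041 -0.0059 -0.0949 1; -0.0196 -0.0062 -0.0041 -0.0041 -0.0059 -0.0949 1; -0.0196 -0.0062 -0.0041 -0.0041 -0.0059 -0.0949 1; -0.0196 -0.0062 -0.0041 -0.0041 -0.0059 -0.0949 1; -0.0196 -0.0062 -0.0041 -0.0041 -0.0059 -0.0949 1; -0.0196 -0.0062 -0.0041 -0.0041 -0.0059 -0.0949 1; -0.0196 -0.0062 -0.0041 -0.0041 -0.0059 -0.0949 1; -0.0196 -0.0062 -0.0041 -0.0041 -0.0059 -0.0949 1; -0.0196 -0.0062 -0.0041 -0.0041 -0.0059 -0.0949 1; -0.0196 -0.0062 -0.0041 -0.0041 -0.0059 -0.0949 1; -0.0196 -0.0062 -0.0041 -0.0041 -0.0059 -0.0949 1; -0.0196 -0.0062 -0.0041 -0.0041 -0.0059 -0.0949 1; -0.0196 -0.0062 -0.0041 -0.0041 -0.0059 -0.0949 1; -0.0196 -0.0062 -0.0041 -0.0041 -0.0059 -0.0949 1; -0.0196 -0.0062 -0.0041 -0.0041 -0.0059 -0.0949 1; -0.0196 -0.0062 -0.0041 -0.0041 -0.0059 -0.0949 1; -0.0196 -0.0062 -0.0041 -0.0041 -0.0059 -0.0949 1'; python3 -m inch '0 0 0 0 0 0 1;0 0 0 0 0 0 1;0 0 0 0 0 0 1'; python3 snap.py l wrist
```

```text
time_s: 12.9
tcp_pos: [0.4004, 0.3297, 0.2497]
eef_rot: [179.9, 0.1, 10.8]
contact_force: [0.3, 0.0, 1.5]
gripper_width: 0.0878
time_s: 13.15
tcp_pos: [0.4015, 0.3294, 0.2502]
eef_rot: [180.0, 0.0, 10.5]
contact_force: [1.5, -0.2, 0.6]
gripper_width: 0.0878
13.2 [0.4017 0.3292 0.2502] [1.7995e+02 2.0000e-02 1.0480e+01] [ 61.    4.9 -16.6   0.  -68.5  39.5] 0.08799197971266844
```

View pics/l_wrist.png

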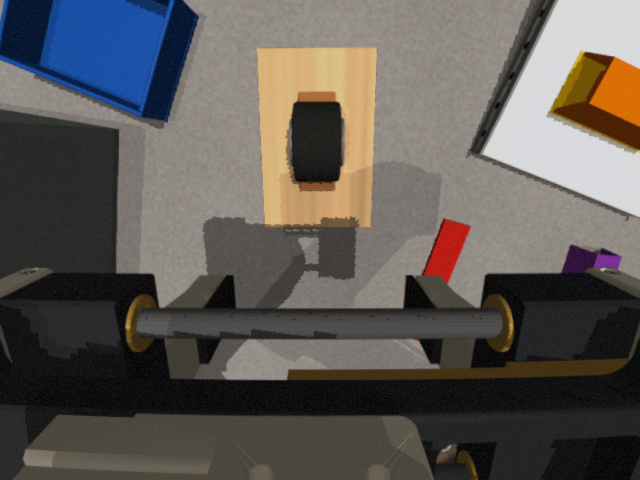

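```bash
python3 - <<'E'
import cv2
a=cv2.imread('pics/l_wrist.png')
cv2.imwrite('pics/l2.png',cv2.resize(a[35:240,245:390],None,fx=2.9,fy=2.9,interpolation=cv2.INTER_CUBIC))
E
```

```text
(no output)
```

View pics/l2.png

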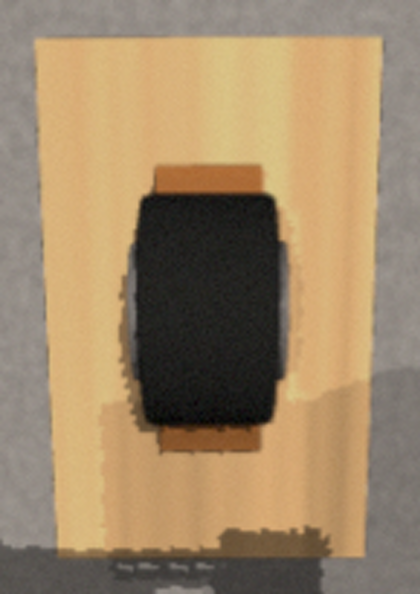

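The crop shows the tyre at crop rows 194–425 and columns 134–280, with hub faces at about 127 and 288. It stands square between the battens. Next I fit its centre.

```bash
cat > wf.py <<'E'
from h import *
import pickle
_,p=pickle.load(open('pics/l_wrist.pkl','rb'))
W=lambda u,v:((u+.5)/2.9-.5+245,(v+.5)/2.9-.5+35)
# battens/board for yaw and centre
bd=[W(35,38),W(382,38),W(363,556),W(58,556)]
B=[onz(p,b,.012) for b in bd];print('board c',np.mean(B,0).round(4),'sizes',[np.linalg.norm(B[i]-B[i-1]).round(4) for i in range(4)])
d=(B[0]+B[1]-B[2]-B[3]);print('yaw',np.degrees(np.arctan2(d[1],d[0])).round(2))
bt=[W(155,165),W(263,165),W(261,451),W(162,451)];T=[onz(p,b,.026) for b in bt];print('batt c',np.mean(T,0).round(4),[np.linalg.norm(T[i]-T[i-1]).round(4) for i in range(4)])
d=(T[0]+T[1]-T[2]-T[3]);print('yaw',np.degrees(np.arctan2(d[1],d[0])).round(2))
th=np.linspace(0,2*np.pi,181)
def sil(x):
    a=np.radians(x[3]);R=np.array([[np.cos(a),-np.sin(a),0],[np.sin(a),np.cos(a),0],[0,0,1]])
    def ring(r,y): return x[:3]+np.column_stack([r*np.cos(th),0*th+y,r*np.sin(th)])@R.T
    t=proj(p,np.vstack([ring(.040,-.018),ring(.040,.018)]));h=proj(p,np.vstack([ring(.024,-.027),ring(.024,.027)]))
    return np.array([t[:,1].min(),t[:,1].max(),h[:,0].min(),h[:,0].max()])
m=np.array([W(0,194)[1],W(0,425)[1],W(127,0)[0],W(288,0)[0]])
for z in (.050,.052):
    s=least_squares(lambda v:sil([v[0],v[1],z,10.5])-m,[.471,.342]);print('wheel',z,s.x.round(4),s.fun.round(2))
s=least_squares(lambda v:sil([v[0],v[1],v[2],10.5])-m,[.471,.342,.05]);print(s.x.round(4),s.fun.round(2))
E
python3 wf.py
```

```text
board c [0.476  0.3451 0.012 ] sizes [np.float64(0.1978), np.float64(0.1286), np.float64(0.1978), np.float64(0.1283)]
yaw 10.66
batt c [0.4758 0.3447 0.026 ] [np.float64(0.1052), np.float64(0.0396), np.float64(0.1052), np.float64(0.039)]
yaw 10.96
wheel 0.05 [0.4755 0.3453] [-0.41  0.47 -0.34  0.34]
wheel 0.052 [0.4755 0.3453] [-0.62  0.72 -0.51  0.51]
[0.4756 0.3454 0.046 ] [ 0.   -0.   -0.01  0.01]
```

The wheel centre is (0.4756, 0.3451) and the axle yaw about 10.7°. The board centre agrees, at (0.476, 0.345).

```bash
python3 - <<'E'
from h import *
plan([.4017,.3292,.2502],[180,0,10.5],[.4756,.3452,.13],[180,0,10.7],6)
E
python3 -m inch '0.0126 -0.0003 0.02 0 0 -0.0006 1; 0.0126 -0.0003 0.02 0 0 -0.0006 1; 0.0126 -0.0003 0.02 0 0 -0.0006 1; 0.0126 -0.0003 0.02 0 0 -0.0006 1; 0.0126 -0.0003 0.02 0 0 -0.0006 1; 0.0126 -0.0003 0.02 0 0 -0.0006 1; 0 0 0 0 0 0 1; 0 0 0 0 0 0 1'; python3 snap.py m wrist
```

```text
row [ 0.0126 -0.0004  0.02  ] [-0.      0.     -0.0006] 1.0 x 6 | mm/row 23.7 deg/row 0.03
 path [[0.414, 0.332, 0.23], [0.426, 0.335, 0.21], [0.439, 0.337, 0.19], [0.451, 0.34, 0.17], [0.463, 0.343, 0.15], [0.476, 0.345, 0.13]] rmin 0.531
time_s: 13.87
tcp_pos: [0.4759, 0.3438, 0.1291]
eef_rot: [179.9, 0.1, 10.6]
contact_force: [-1.0, 0.1, 0.3]
gripper_width: 0.0877
13.9167 [0.476  0.3444 0.1305] [1.7994e+02 3.0000e-02 1.0660e+01] [ 55.   17.  -18.    0.  -55.1  45.7] 0.0877377539249974
```

View pics/m_wrist.png

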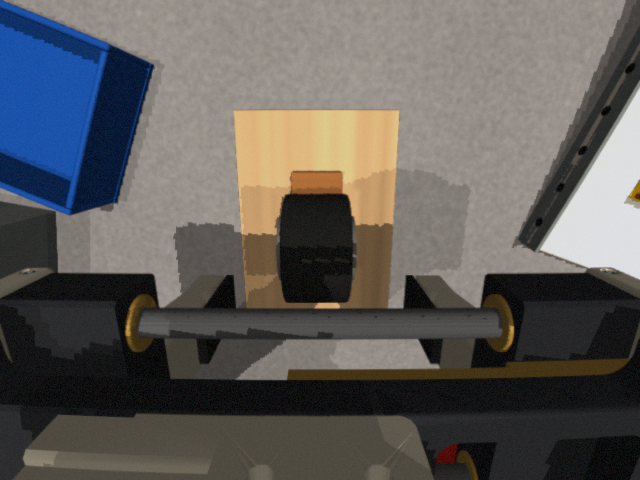

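The wheel sits between the fingers, at columns 280–354 with the centre at about 317. I'll descend and grip.

```bash
python3 -m inch '0 -0.0005 0.025 0 0 0 1; 0 -0.0005 0.025 0 0 0 1; 0 0 0.025 0 0 0 1; 0 0 0.014 0 0 0 1; 0 0 0.007 0 0 0 1; 0 0 0 0 0 0 1; 0 0 0 0 0 0 0.3; 0 0 0 0 0 0 0.3; 0 0 0 0 0 0 0.3; 0 0 0 0 0 0 0.3; 0 0 0 0 0 0 0.3; 0 0 0 0 0 0 0.3' 30; python3 snap.py n wrist scene; python3 - <<'E'
import cv2,numpy as np
a=cv2.imread('pics/n_wrist.png')[90:390,120:520];b=cv2.imread('pics/n_scene.png')[240:390,300:500]
cv2.imwrite('pics/n1.png',np.hstack([a,cv2.resize(b,None,fx=2,fy=2)]))
E
```

```text
time_s: 14.92
tcp_pos: [0.4757, 0.3463, 0.0357]
eef_rot: [-180.0, -0.1, 10.8]
contact_force: [0.4, 0.3, 4.6]
gripper_width: 0.0535
15.0167 [0.4757 0.3463 0.0357] [-1.7996e+02 -7.0000e-02  1.0760e+01] [ 55.1  23.3 -23.4   0.  -43.2  45.7] 0.053980258457788255
```

View pics/n1.png

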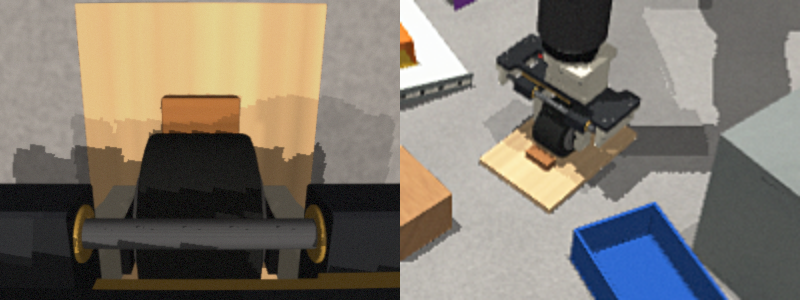

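The jaws hold the hub faces at 54.0 mm, which matches the hub width. I'll lift and re-measure the chock for the final target.

```bash
python3 -m inch '0 0 0 0 0 0 0.3; 0 0 -0.006 0 0 0 0.3; 0 0 -0.012 0 0 0 0.3; 0 0 -0.02 0 0 0 0.3; 0 0 -0.025 0 0 0 0.3; 0 0 -0.025 0 0 0 0.3; 0 0 -0.025 0 0 0 0.3; 0 0 -0.02 0 0 0 0.3; 0 0 0 0 0 0 0.3; 0 0 0 0 0 0 0.3' 40; python3 snap.py o wrist scene top; python3 - <<'E'
import cv2,numpy as np
from tgt import *
a=cv2.imread('pics/o_wrist.png')[140:390,170:470];b=cv2.imread('pics/o_scene.png')[230:310,200:340];c=cv2.imread('pics/o_top.png')[125:250,255:370]
cv2.imwrite('pics/o1.png',np.hstack([cv2.resize(a,(480,400)),cv2.resize(cv2.imread('pics/o_scene.png')[240:390,300:420],(320,400))]))
cv2.imwrite('pics/o2.png',np.hstack([cv2.resize(cv2.imread('pics/o_scene.png')[235:305,255:335],(400,350),interpolation=cv2.INTER_CUBIC),cv2.resize(cv2.imread('pics/o_top.png')[175:245,270:350],(400,350),interpolation=cv2.INTER_CUBIC)]))
Rt=Rrpy([-172.93,-.06,-98.36]);C=np.array([.5784,.0309,.0511])+Rt@[-.0008,.0003,.022];print('C',C,'vs M in shelf',shelf().T@(C-M))
E
```

```text
time_s: 15.85
tcp_pos: [0.4753, 0.3464, 0.1686]
eef_rot: [-179.9, -0.1, 10.7]
contact_force: [0.3, -0.5, -5.0]
gripper_width: 0.0536
16.0 [0.4745 0.3453 0.1663] [1.7993e+02 1.2000e-01 1.0730e+01] [ 55.1  15.  -15.5  -0.  -59.6  45.7] 0.05398206681023405
C [0.58089746 0.03131843 0.02922953] vs M in shelf [0.00085862 0.00050122 0.0026446 ]
```

View pics/o1.png

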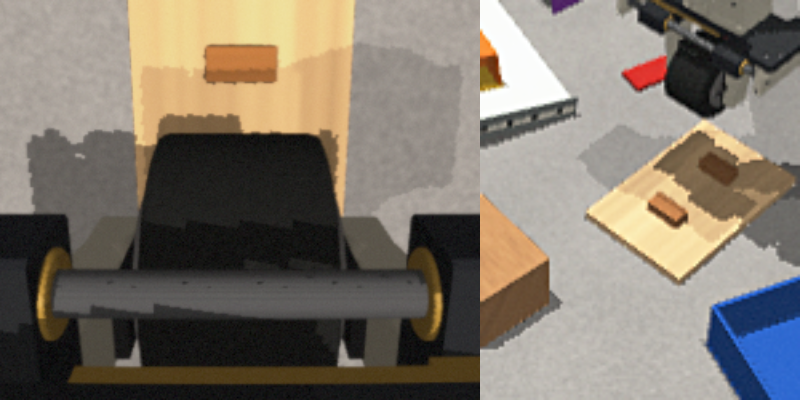

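View pics/o2.png

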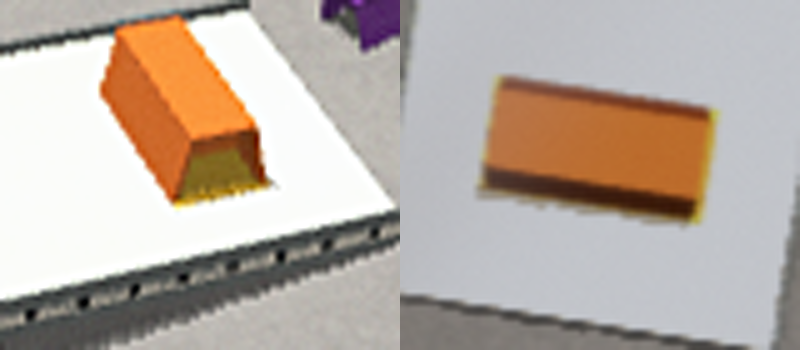

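The wheel is lifted cleanly and both battens on the cradle are empty. The top and scene views show the chock square on the mark, with a thin yellow border at both ends. Now I plan to the shelf.

```bash
cat >> tgt.py <<'E'
C=np.array([.5809,.0313,.0292]);OFF=np.array([-.0003,0,-.0163])
def wheel_pose(u,h,v=0):
    R=shelf();Rt=Rrpy([180,0,YAW]);return C+R@np.array([.065+u,v,.04+h])-Rt@OFF,[180,0,YAW]
def werr(s):
    R=shelf();Rt=Rrpy(s['eef_rot']);return R.T@(s['tcp_pos']+Rt@OFF-C)-[.065,0,.04]
E
python3 - <<'E'
from tgt import *
from plant import r
s=r.get_state();print(s['tcp_pos'],s['eef_rot'],s['contact_force'])
p,e=wheel_pose(.012,.06);print(p);plan(s['tcp_pos'],s['eef_rot'],p,e,14,.3)
p,e=wheel_pose(.012,.03);print(p)
E
```

```text
[0.47450515 0.34525571 0.16627256] [1.79928275e+02 1.17297503e-01 1.07339104e+01] [-0.02654092  0.61664618 -4.43736631]
[0.64474677 0.02187193 0.12153855]
row [0.0115 0.0236 0.0032] [0.0001 0.0001 0.0239] 0.3 x 14 | mm/row 26.4 deg/row 1.37
 path [[0.49, 0.324, 0.163], [0.534, 0.259, 0.153], [0.573, 0.191, 0.144], [0.607, 0.12, 0.134], [0.636, 0.047, 0.125]] rmin 0.588
[0.64836362 0.02133784 0.09176217]
```

```bash
python3 -m inch '0.0115 0.0236 0.0032 0 0 0.0239 0.3; 0.0115 0.0236 0.0032 0 0 0.0239 0.3; 0.0115 0.0236 0.0032 0 0 0.0239 0.3; 0.0115 0.0236 0.0032 0 0 0.0239 0.3; 0.0115 0.0236 0.0032 0 0 0.0239 0.3; 0.0115 0.0236 0.0032 0 0 0.0239 0.3; 0.0115 0.0236 0.0032 0 0 0.0239 0.3; 0.0115 0.0236 0.0032 0 0 0.0239 0.3; 0.0115 0.0236 0.0032 0 0 0.0239 0.3; 0.0115 0.0236 0.0032 0 0 0.0239 0.3; 0.0115 0.0236 0.0032 0 0 0.0239 0.3; 0.0115 0.0236 0.0032 0 0 0.0239 0.3; 0.0115 0.0236 0.0032 0 0 0.0239 0.3; 0.0115 0.0236 0.0032 0 0 0.0239 0.3; 0 0 0 0 0 0 0.3; 0 0 0 0 0 0 0.3; 0 0 0 0 0 0 0.3'; python3 snap.py q wrist top scene; python3 - <<'E'
from tgt import *
from plant import r
s=r.get_state();print(werr(s),s['eef_rot'],s['contact_force'])
a=cv2.imread('pics/q_scene.png')[190:310,200:360];b=cv2.imread('pics/q_wrist.png')[90:390,120:520]
cv2.imwrite('pics/q1.png',np.hstack([cv2.resize(a,(400,300),interpolation=cv2.INTER_CUBIC),b]))
E
```

```text
time_s: 17.42
tcp_pos: [0.6456, 0.0224, 0.1218]
eef_rot: [180.0, 0.1, -8.4]
contact_force: [-0.7, 0.4, -4.1]
gripper_width: 0.054
17.5667 [0.646  0.0235 0.1229] [-179.97    0.     -8.35] [ 19.3  22.4 -10.8  -0.  -56.8  62.3] 0.05370004685910388
[0.01312488 0.00176282 0.06128013] [-1.79971298e+02  1.34106817e-03 -8.34816953e+00] [-0.24592629  0.37998782 -3.86849036]
```

View pics/q1.png

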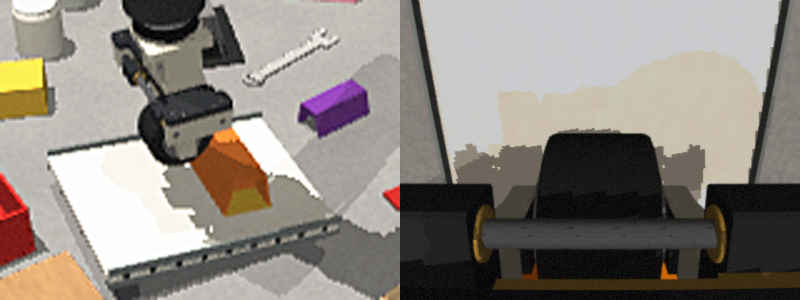

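The wheel hangs over the chock's uphill side and is centred; the wrist view shows orange equally on both sides of the tyre. I'll lower it to about 12 mm above the shelf.

```bash
python3 -m inch '-0.001 0.0005 0.015 0 0 0 0.3; -0.001 0.0005 0.015 0 0 0 0.3; -0.001 0 0.012 0 0 0 0.3; 0 0 0.0077 0 0 0 0.3; 0 0 0 0 0 0 0.3; 0 0 0 0 0 0 0.3'; python3 snap.py s top scene; python3 - <<'E'
from tgt import *
from plant import r
s=r.get_state();print(werr(s),s['eef_rot'],s['contact_force'])
a=cv2.imread('pics/s_scene.png')[200:310,210:350];b=cv2.imread('pics/s_top.png')[140:250,250:390]
cv2.imwrite('pics/s1.png',np.hstack([cv2.resize(a,(400,314),interpolation=cv2.INTER_CUBIC),cv2.resize(b,(400,314),interpolation=cv2.INTER_CUBIC)]))
E
```

```text
time_s: 18.07
tcp_pos: [0.6432, 0.0226, 0.0736]
eef_rot: [-180.0, -0.0, -8.4]
contact_force: [1.2, -0.7, -3.2]
gripper_width: 0.0537
18.1667 [0.6439 0.0225 0.0746] [-1.7994e+02 -1.1000e-01 -8.3700e+00] [ 19.3  25.  -14.    0.  -50.9  62.3] 0.0534973932553231
[0.00535194 0.00052755 0.01347461] [-1.79941215e+02 -1.12057074e-01 -8.37470844e+00] [ 1.01503013  0.00872275 -3.41609642]
```

View pics/s1.png

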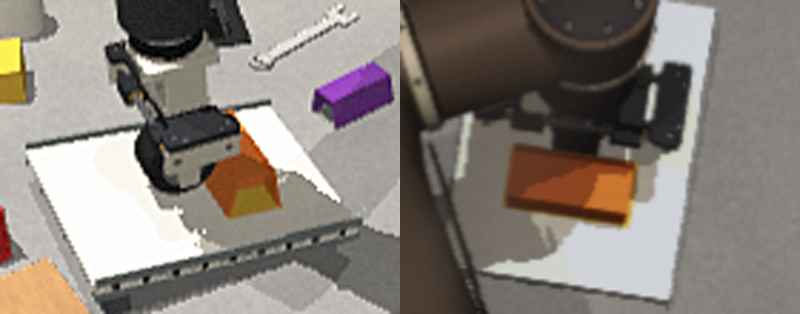

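```bash
python3 -m inch '0 0 0.004 0 0 0 0.3; -0.0003 0 0.004 0 0 0 0.3; -0.0003 0 0.002 0 0 0 0.3; 0 0 0 0 0 0 0.3'; python3 -m inch '0 0 0.001 0 0 0 0.3;0 0 0.001 0 0 0 0.3; 0 0 0 0 0 0 0.3'; python3 - <<'E'
from tgt import *
from plant import r
s=r.get_state();print(werr(s))
E
```

```text
time_s: 18.5
tcp_pos: [0.6421, 0.022, 0.0629]
eef_rot: [-180.0, 0.0, -8.4]
contact_force: [0.0, 0.3, -4.5]
gripper_width: 0.0542
time_s: 18.75
tcp_pos: [0.6427, 0.0222, 0.0617]
eef_rot: [-180.0, -0.0, -8.4]
contact_force: [-0.2, 0.2, -3.0]
gripper_width: 0.054
[ 2.66092894e-03 -2.29170852e-06  8.44883931e-04]
```

```bash
python3 -m inch '0 0 0.001 0 0 0 0.3; 0 0 0 0 0 0 0.3'; python3 -m inch '0 0 0.001 0 0 0 0.3; 0 0 0 0 0 0 0.3'
```

```text
time_s: 18.92
tcp_pos: [0.6428, 0.0222, 0.0616]
eef_rot: [-180.0, -0.1, -8.4]
contact_force: [-2.7, 0.4, 4.9]
gripper_width: 0.0539
time_s: 19.08
tcp_pos: [0.6428, 0.0222, 0.0616]
eef_rot: [-180.0, -0.1, -8.4]
contact_force: [-5.6, 1.4, 12.3]
gripper_width: 0.054
```

The tread has touched the shelf at TCP z 0.0616. I'll ease off the load, then creep downhill to the chock.

```bash
python3 -m inch '0 0 -0.0012 0 0 0 0.3; 0 0 0 0 0 0 0.3'; python3 -m inch '-0.001 0 0.0001 0 0 0 0.3; 0 0 0 0 0 0 0.3'; python3 -m inch '-0.001 0 0.0001 0 0 0 0.3; 0 0 0 0 0 0 0.3'; python3 snap.py t wrist scene; python3 - <<'E'
from tgt import *
from plant import r
s=r.get_state();print(werr(s))
a=cv2.imread('pics/t_scene.png')[200:310,210:350];b=cv2.imread('pics/t_wrist.png')[240:400,200:440]
cv2.imwrite('pics/t1.png',np.hstack([cv2.resize(a,(400,314),interpolation=cv2.INTER_CUBIC),cv2.resize(b,(400,314),interpolation=cv2.INTER_CUBIC)]))
E
```

```text
time_s: 19.25
tcp_pos: [0.6429, 0.0223, 0.0616]
eef_rot: [-179.9, -0.1, -8.4]
contact_force: [-2.5, 0.8, 5.2]
gripper_width: 0.0537
time_s: 19.42
tcp_pos: [0.6428, 0.0223, 0.0616]
eef_rot: [-179.9, -0.2, -8.4]
contact_force: [0.2, -0.6, 5.3]
gripper_width: 0.0536
time_s: 19.58
tcp_pos: [0.6423, 0.0226, 0.0616]
eef_rot: [-179.9, -0.2, -8.4]
contact_force: [3.9, -2.4, 5.4]
gripper_width: 0.054
19.6833 [0.6424 0.0226 0.0616] [-179.93   -0.21   -8.38] [ 19.4  25.6 -15.    0.  -49.2  62.2] 0.05376978602871348
[0.0021771  0.00031426 0.00077035]
```

View pics/t1.png

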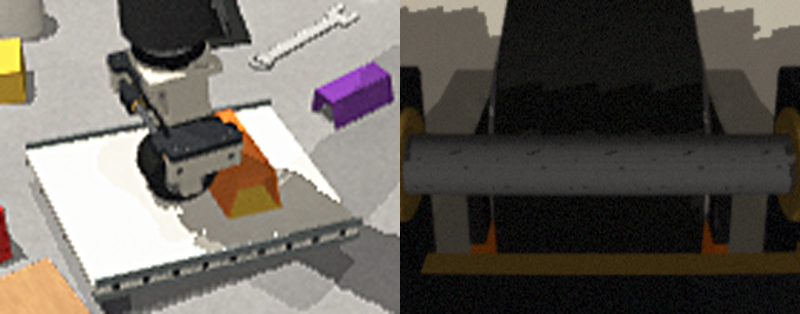

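The force downhill may only be the tread sticking on the shelf. I'll lift clear by about 1 mm and feel for the chock alone.

```bash
python3 -m inch '0 0 -0.0022 0 0 0 0.3; 0 0 0 0 0 0 0.3; 0 0 0 0 0 0 0.3'; python3 -m inch '-0.0007 0 0 0 0 0 0.3; 0 0 0 0 0 0 0.3'; python3 -c "
from tgt import *
from plant import r
s=r.get_state();print(werr(s),s['tcp_pos'],s['contact_force'],s['moment'])"
```

```text
time_s: 19.93
tcp_pos: [0.6398, 0.0225, 0.0619]
eef_rot: [-180.0, 0.1, -8.4]
contact_force: [0.9, 0.5, -2.4]
gripper_width: 0.0538
time_s: 20.1
tcp_pos: [0.6391, 0.0226, 0.0619]
eef_rot: [-180.0, 0.1, -8.4]
contact_force: [-0.1, 0.1, -3.7]
gripper_width: 0.0537
[-0.00089152 -0.00013576  0.00152444] [0.63910088 0.02257212 0.06192745] [-0.08976887  0.07494988 -3.68122538] [-0.0871696  -0.23574044  0.00487836]
```

```bash
python3 -m inch '-0.0008 0 0.0001 0 0 0 0.3; 0 0 0 0 0 0 0.3'; python3 -m inch '-0.0008 0 0.0001 0 0 0 0.3; 0 0 0 0 0 0 0.3'; python3 snap.py u scene top;  python3 - <<'E'
from tgt import *
from plant import r
s=r.get_state();print(werr(s),s['contact_force'])
a=cv2.imread('pics/u_scene.png')[230:300,245:325]
cv2.imwrite('pics/u1.png',cv2.resize(a,(640,560),interpolation=cv2.INTER_CUBIC))
E
```

```text
time_s: 20.27
tcp_pos: [0.6385, 0.0227, 0.0622]
eef_rot: [-180.0, 0.0, -8.4]
contact_force: [0.2, 0.4, -3.5]
gripper_width: 0.054
time_s: 20.43
tcp_pos: [0.638, 0.0228, 0.0624]
eef_rot: [-180.0, -0.0, -8.4]
contact_force: [1.4, -0.0, -3.0]
gripper_width: 0.0539
20.5333 [0.638  0.0228 0.0625] [-179.97    0.     -8.42] [ 19.5  25.3 -15.3  -0.  -49.3  62.1] 0.05402827285199285
[-1.94541899e-03 -6.69230217e-05  2.18191490e-03] [-0.12550745  0.3438272  -3.98905295]
```

View pics/u1.png

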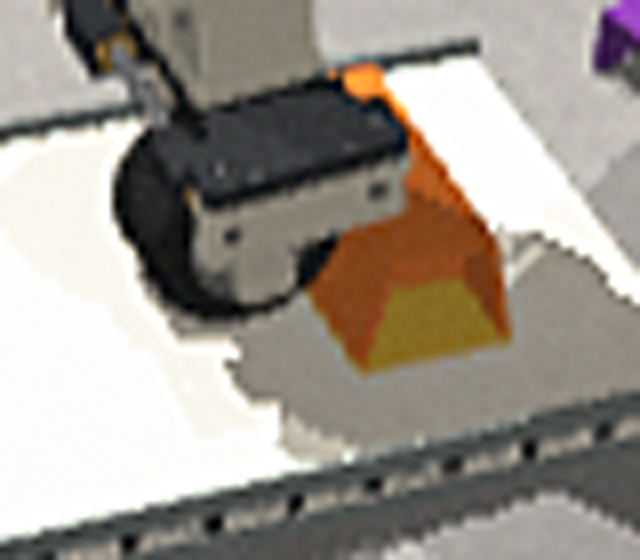

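```bash
python3 -m inch '-0.0008 0 0.0008 0 0 0 0.3; 0 0 0 0 0 0 0.3; 0 0 0 0 0 0 0.3'; python3 -m inch '-0.0008 0 0.0001 0 0 0 0.3; 0 0 0 0 0 0 0.3; 0 0 0 0 0 0 0.3'; python3 -c "
from tgt import *
from plant import r
s=r.get_state();print(werr(s),s['tcp_pos'],s['contact_force'],s['moment'])"
```

```text
time_s: 20.78
tcp_pos: [0.638, 0.023, 0.0621]
eef_rot: [-180.0, -0.1, -8.4]
contact_force: [2.5, -0.7, -2.6]
gripper_width: 0.054
time_s: 21.03
tcp_pos: [0.6371, 0.0231, 0.062]
eef_rot: [-180.0, -0.1, -8.4]
contact_force: [1.5, -0.3, -0.9]
gripper_width: 0.0539
[-0.00293286  0.00012946  0.00181675] [0.63714057 0.02313998 0.06196954] [ 1.53756162 -0.26872469 -0.90854553] [-0.21832019 -0.75371131 -0.00478906]
```

The wheel is now touching the chock's side, about 1 mm above the shelf (Fx +1.5, weight partly carried). I'll back off under 1 mm and lower onto the shelf.

```bash
python3 -m inch '0.0012 0 0 0 0 0 0.3; 0 0 0 0 0 0 0.3; 0 0 0.0005 0 0 0 0.3; 0 0 0 0 0 0 0.3'; python3 -m inch '0 0 0.0005 0 0 0 0.3; 0 0 0 0 0 0 0.3; 0 0 0 0 0 0 0.3'; python3 snap.py v scene top;  python3 - <<'E'
from tgt import *
from plant import r
s=r.get_state();print(werr(s),s['tcp_pos'],s['contact_force'],s['moment'])
a=cv2.imread('pics/v_scene.png')[230:300,245:325];b=cv2.imread('pics/v_top.png')[175:245,270:350]
cv2.imwrite('pics/v1.png',np.hstack([cv2.resize(a,(400,350),interpolation=cv2.INTER_CUBIC),cv2.resize(b,(400,350),interpolation=cv2.INTER_CUBIC)]))
E
```

```text
time_s: 21.37
tcp_pos: [0.6375, 0.0228, 0.061]
eef_rot: [-180.0, 0.0, -8.4]
contact_force: [-1.8, 0.1, -1.4]
gripper_width: 0.0536
time_s: 21.62
tcp_pos: [0.6375, 0.0228, 0.061]
eef_rot: [-180.0, 0.0, -8.4]
contact_force: [-3.8, 0.9, 5.1]
gripper_width: 0.0536
21.7167 [0.6375 0.0228 0.061 ] [-1.7998e+02  1.0000e-02 -8.4200e+00] [ 19.5  25.4 -15.5  -0.  -49.1  62.1] 0.05414649144825684
[-0.00262173 -0.00014606  0.0007638 ] [0.63750905 0.02279891 0.06096191] [-4.27900624  0.70807752  4.71152569] [0.27236419 1.78516595 0.01428315]
```

View pics/v1.png

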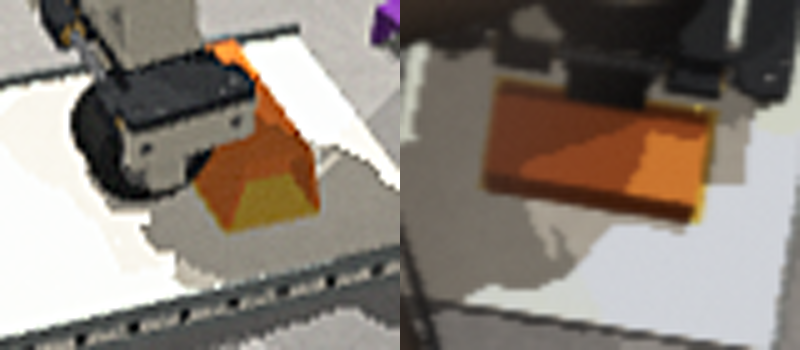

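The wheel has touched the shelf at the predicted height. The top view shows the chock still on the mark, with slivers of yellow along both long edges, so it slipped downhill by 1 mm at most. I'll ease off and release.

```bash
python3 -m inch '-0.0005 0 -0.0006 0 0 0 0.3; 0 0 0 0 0 0 0.3; 0 0 0 0 0 0 0.65; 0 0 0 0 0 0 0.7; 0 0 0 0 0 0 0.8; 0 0 0 0 0 0 1; 0 0 0 0 0 0 1; 0 0 0 0 0 0 1;0 0 0 0 0 0 1'; python3 snap.py w wrist;  python3 - <<'E'
import cv2
cv2.imwrite('pics/w1.png',cv2.imread('pics/w_wrist.png')[90:400,120:520])
E
```

```text
time_s: 22.47
tcp_pos: [0.6375, 0.023, 0.0613]
eef_rot: [-180.0, -0.0, -8.4]
contact_force: [-0.5, 0.4, -0.5]
gripper_width: 0.0858
22.5167 [0.6375 0.023  0.0613] [-1.7996e+02 -3.0000e-02 -8.4200e+00] [ 19.5  25.3 -15.5  -0.  -49.1  62. ] 0.08698986895341514
```

View pics/w1.png

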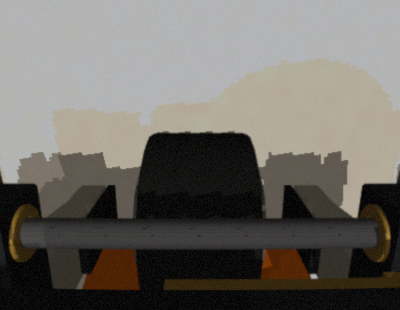

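The wheel stands free, with both fingers clear of the hub. I'll retract straight up and inspect.

```bash
python3 -m inch '0 0 -0.005 0 0 0 1; 0 0 -0.015 0 0 0 1; 0 0 -0.025 0 0 0 1; 0 0 -0.03 0 0 0 1; 0 0 -0.03 0 0 0 1; -0.02 0 -0.03 0 0 0 1; -0.03 0 -0.02 0 0 0 1; -0.03 0 -0.01 0 0 0 1; 0 0 0 0 0 0 1; 0 0 0 0 0 0 1; 0 0 0 0 0 0 1'; python3 snap.py x wrist scene top;  python3 - <<'E'
import cv2,numpy as np
a=cv2.imread('pics/x_scene.png')[220:310,215:335];b=cv2.imread('pics/x_top.png')[150:250,255:388]
cv2.imwrite('pics/x1.png',np.hstack([cv2.resize(a,(400,300),interpolation=cv2.INTER_CUBIC),cv2.resize(b,(400,300),interpolation=cv2.INTER_CUBIC)]))
E
```

```text
time_s: 23.43
tcp_pos: [0.5584, 0.0347, 0.2269]
eef_rot: [-179.9, -0.1, -8.4]
contact_force: [0.7, 0.1, 1.0]
gripper_width: 0.0875
23.5833 [0.5585 0.0344 0.2255] [ 1.7999e+02  4.0000e-02 -8.4400e+00] [ 23.6   9.8 -14.2  -0.  -66.1  58. ] 0.08736980637374384
```

View pics/x1.png

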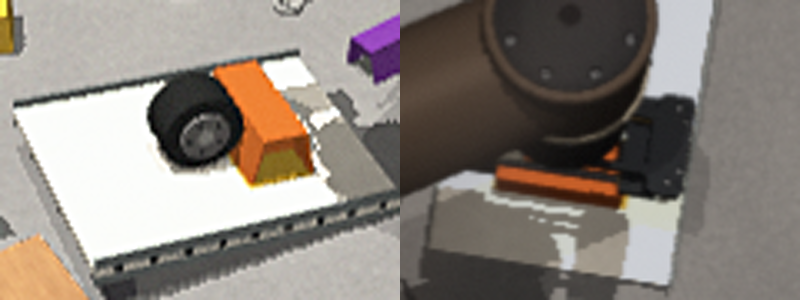

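View pics/x_wrist.png

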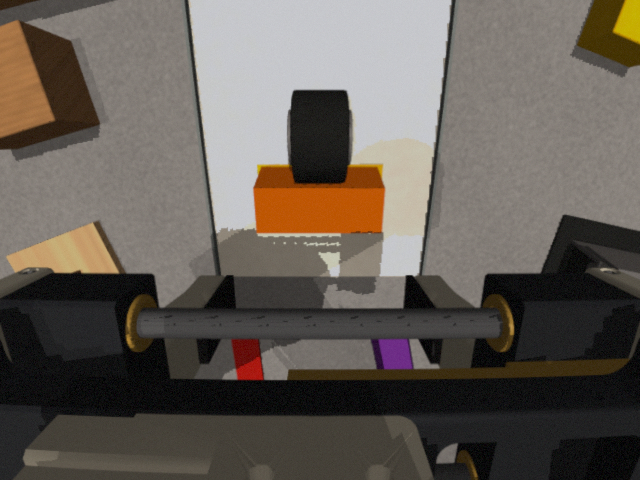

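The wheel (columns 288–352) rests against the middle of the chock (255–384), with its axle parallel. A thin strip of yellow shows uphill. I'll zoom in to quantify how far the chock is off the mark.

```bash
python3 -m inch '-0.01 0 -0.02 0 0 0 1; -0.02 0 -0.02 0 0 0 1;0 0 0 0 0 0 1;0 0 0 0 0 0 1;0 0 0 0 0 0 1;0 0 0 0 0 0 1'; python3 snap.py y wrist scene; python3 - <<'E'
from tgt import *
import pickle
a=cv2.imread('pics/y_wrist.png');cv2.imwrite('pics/y1.png',cv2.resize(a[70:230,240:400],(800,800)[:2],interpolation=cv2.INTER_CUBIC)[:600*1,:] )
a=cv2.resize(a[90:215,240:400],None,fx=4.6,fy=4.6,interpolation=cv2.INTER_CUBIC);cv2.imwrite('pics/y1.png',a)
b=cv2.imread('pics/y_scene.png')[225:300,245:335];cv2.imwrite('pics/y2.png',cv2.resize(b,(720,600),interpolation=cv2.INTER_CUBIC))
E
```

```text
time_s: 24.08
tcp_pos: [0.5286, 0.0388, 0.265]
eef_rot: [180.0, 0.1, -8.4]
contact_force: [0.3, -0.4, -0.4]
gripper_width: 0.0878
24.1833 [0.5286 0.0388 0.265 ] [ 1.7997e+02  8.0000e-02 -8.4400e+00] [ 25.4   5.5 -14.   -0.  -70.6  56.2] 0.08740167545980797
```

View pics/y1.png

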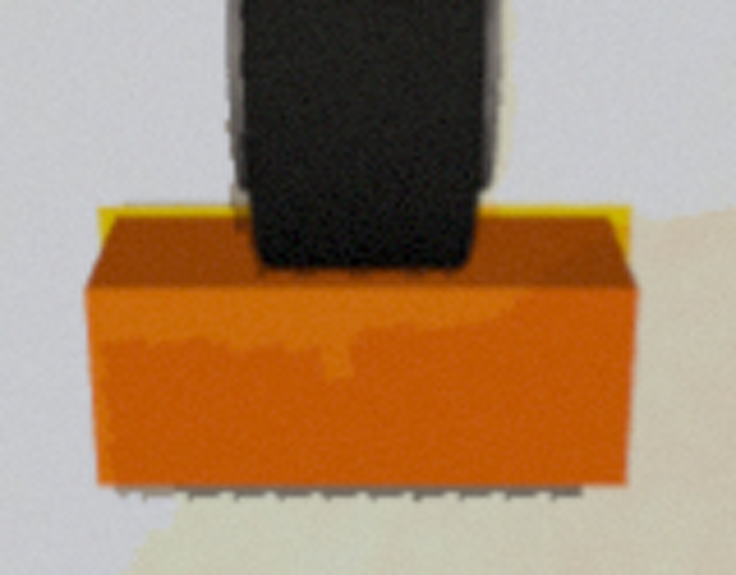

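View pics/y2.png

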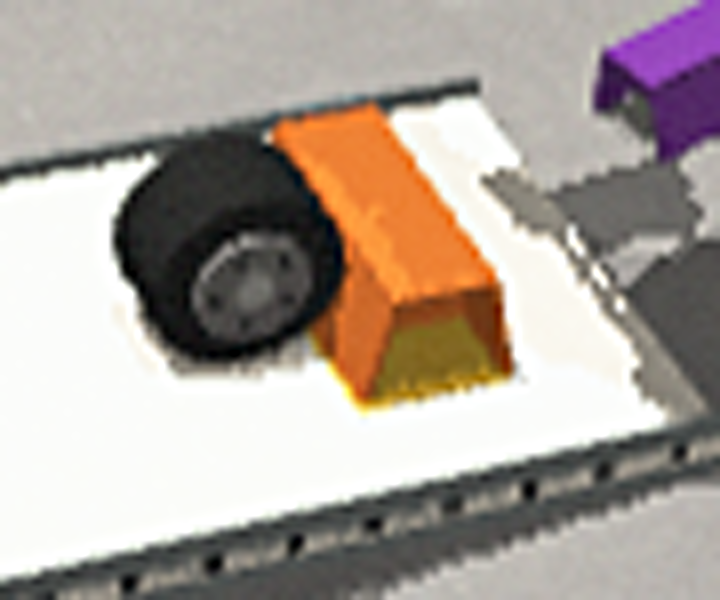

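The chock sits about 2 mm downhill of the mark's centre: the uphill strip is about 2.5 mm against 0.5 mm nominal. It is square to the mark, and its ends are centred within about 1 mm. I'll check that nothing is creeping and that the other goods haven't moved.

```bash
python3 -m inch '0 0 0 0 0 0 1;0 0 0 0 0 0 1;0 0 0 0 0 0 1;0 0 0 0 0 0 1;0 0 0 0 0 0 1;0 0 0 0 0 0 1;0 0 0 0 0 0 1;0 0 0 0 0 0 1;0 0 0 0 0 0 1;0 0 0 0 0 0 1;0 0 0 0 0 0 1;0 0 0 0 0 0 1'; python3 snap.py z wrist scene top; python3 - <<'E'
import cv2,numpy as np
f=lambda n:cv2.imread(f'pics/{n}.png').astype(int)
d=abs(f('y_wrist')-f('z_wrist')).max(2)[70:230,200:420];print('wrist diff >40 px:',(d>40).sum(),d.mean())
d=abs(f('y_scene')-f('z_scene')).max(2)[225:300,245:335];print('scene diff',(d>40).sum(),d.mean())
d=(abs(f('a_scene')-f('z_scene')).max(2)>50).astype(np.uint8)*255
v=cv2.imread('pics/z_scene.png');v[d>0]=(0,0,255) ;cv2.imwrite('pics/z1.png',np.hstack([cv2.resize(cv2.imread('pics/z_scene.png'),(400,300)),cv2.resize(v,(400,300))]))
E
```

```text
time_s: 25.18
tcp_pos: [0.5285, 0.0389, 0.2662]
eef_rot: [-180.0, -0.0, -8.4]
contact_force: [-0.2, -0.1, 1.5]
gripper_width: 0.0877
25.3333 [0.5285 0.0389 0.2662] [-1.7997e+02 -3.0000e-02 -8.4100e+00] [ 25.4   5.4 -14.   -0.  -70.6  56.2] 0.08750040015072884
wrist diff >40 px: 424 5.155681818181818
scene diff 27 2.815259259259259
```

View pics/z1.png

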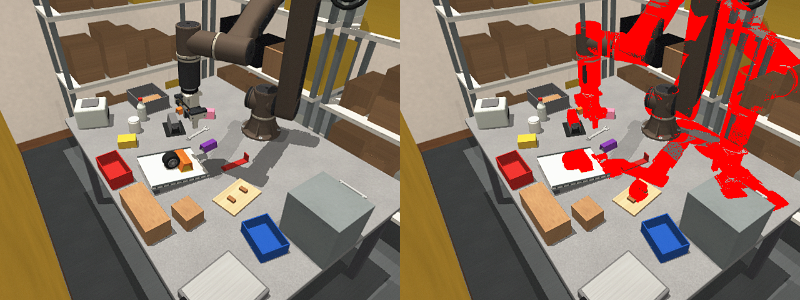

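The differences in the scene are only the arm, its shadows, and the chock and wheel themselves. I'll make one last check for creep in the fixed camera.

```bash
python3 - <<'E'
import cv2,numpy as np
f=lambda n:cv2.imread(f'pics/{n}.png')
for a,b in (('x_scene','z_scene'),('y_scene','z_scene')):
    A,B=f(a),f(b)
    d=abs(A.astype(int)-B).max(2);ys,xs=np.where(d[225:300,245:335]>40);print(list(zip(xs+245,ys+225))[:30])
    def chk(I):
        h=cv2.cvtColor(I,cv2.COLOR_BGR2HSV)[225:300,245:335];o=(h[...,0]<18)&(h[...,1]>150);k=(h[...,2]<60)&(np.arange(90)[None]<45)
        return [np.argwhere(m).mean(0).round(2).tolist()+[int(m.sum())] for m in (o,k)]
    print(chk(A),chk(B))
E
```

```text
[(np.int64(294), np.int64(242)), (np.int64(329), np.int64(244)), (np.int64(307), np.int64(245)), (np.int64(308), np.int64(245)), (np.int64(309), np.int64(245)), (np.int64(325), np.int64(245)), (np.int64(326), np.int64(245)), (np.int64(327), np.int64(245)), (np.int64(328), np.int64(245)), (np.int64(329), np.int64(245)), (np.int64(301), np.int64(246)), (np.int64(302), np.int64(246)), (np.int64(303), np.int64(246)), (np.int64(304), np.int64(246)), (np.int64(305), np.int64(246)), (np.int64(306), np.int64(246)), (np.int64(307), np.int64(246)), (np.int64(321), np.int64(246)), (np.int64(322), np.int64(246)), (np.int64(323), np.int64(246)), (np.int64(324), np.int64(246)), (np.int64(325), np.int64(246)), (np.int64(326), np.int64(246)), (np.int64(327), np.int64(246)), (np.int64(328), np.int64(246)), (np.int64(329), np.int64(246)), (np.int64(298), np.int64(247)), (np.int64(299), np.int64(247)), (np.int64(300), np.int64(247)), (np.int64(301), np.int64(247))]
[[30.21, 47.94, 540], [30.88, 26.49, 495]] [[30.23, 47.83, 533], [31.1, 26.37, 499]]
[(np.int64(305), np.int64(247)), (np.int64(305), np.in
[... 195 characters left out ...]
(254)), (np.int64(332), np.int64(254)), (np.int64(316), np.int64(255)), (np.int64(317), np.int64(255)), (np.int64(324), np.int64(255)), (np.int64(318), np.int64(256)), (np.int64(318), np.int64(257)), (np.int64(319), np.int64(258)), (np.int64(320), np.int64(258)), (np.int64(319), np.int64(259)), (np.int64(320), np.int64(259)), (np.int64(322), np.int64(262)), (np.int64(322), np.int64(263)), (np.int64(326), np.int64(267)), (np.int64(326), np.int64(268)), (np.int64(324), np.int64(272)), (np.int64(324), np.int64(273)), (np.int64(325), np.int64(274)), (np.int64(333), np.int64(284)), (np.int64(333), np.int64(285))]
[[30.21, 47.86, 532], [31.01, 26.37, 498]] [[30.23, 47.83, 533], [31.1, 26.37, 499]]
```

Nothing moves: the centroids are stable to 0.1 px, and the remaining differences are shadows. Handing in.

```bash
python3 -c "
from plant import r
print(r.close_job()); print(r.get_state()['time_s'])"
```

```text
the job is handed in; nothing more can be done
None
the job is handed in; nothing more can be done
```

The wheel is parked on the shelf against the orange chock, and I handed the job in at about 25 s of the 58 s allowed.

I lifted the orange chock straight off the stack, set it on the yellow mark by feel (12 N or less) and let it go. Then I gripped the wheel by its hub faces (54 mm opening), lowered it tread-down just uphill of the chock, and released it once it was on the shelf.

**Passed in the last checks:**
- The wheel rests against the middle of the chock. In the wrist picture their centres are within 1 px of each other, and the axle is parallel to the chock.
- The fixed camera showed no creep over the last second (centroids moved 0.1 px or less).
- The two grey chocks, the cradle board and the other goods show no change in the scene camera apart from shadows.
- The robot was clear of everything.

**Off or disagreeing:**
- **Chock position:** it now sits about 2 mm downhill of the mark's centre. It was about 1 mm uphill when I set it down. It slipped when I felt for it with the wheel, and maybe a little more when the wheel rolled onto it. It is still square to the mark, and I left it there.
- **Heights:** camera heights read about 3–6 mm lower than the text or touch. The chock's top measured 101 mm against 107, the wheel's centre 46 mm against 52, and the mark 24–26 mm against 29 by touch. I relied on contact forces for the final heights.

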